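Level the sprung plate of a levelling stand

TASK

Pick up the ball level (the bar with a white ball in a glass tube, a dry kind of spirit level) that lies to the right of the levelling stand, turn it and lay it lengthwise into the shallow pocket of the stand's plate. Then press the black knob down so that the screw foot under it stands firmly on its pad and, while pressing, turn the knob until the ball rests between the two lines of the tube. Do not let go: finish with the gripper still holding the knob pressed down and the ball centred, and leave the other things on the bench where they are.

Things in the scene. Friction and masses are not known exactly. Their poses are not given: they have to be found in the camera images.
- level_center (a point): Ball level: loose aluminium bar 120 mm long, 26 wide, 34 high, 0.17-0.35 kg; along its top a green glass tube with a white ball (the ball reaches 43 mm above the underside). This point is the bar's centre, 17 mm above its underside; x along its length, z up. It starts flat on the bench, lengthwise roughly along world x, about a quarter turn from the pocket's direction. Either way round is good.
- level_ball (a joint): Place of the ball along the level's x axis, m: 0 centred, ends at -0.022 and +0.022. The ball is 11 mm in diameter, the two black lines round the tube are 19 mm apart. It rolls to the lower end, 14 mm per 15 mrad of slope, slowed by oil: about 1.5 s to come to rest. With the level in the pocket it stands at the hinge's end until the knob is pressed and turned.
- pocket (a point): Centre of the pocket's floor on the stand's plate (aluminium, 116 x 250 x 10 mm). Pocket inside: 38 mm along this x, 134 mm along this y; lips 4 mm high, 5 mm thick. y runs along the plate from knob to hinge, z up from the plate. The hinge axis is parallel to x, 75 mm from here in +y, 5 mm below the plate's top. A spring lifts the knob end to a stop at a slope of 45 mrad until it is pressed.
- level_knob: Black fluted knob, 34 mm diameter, top 30 mm above the plate. This point: on its axis at the plate's top, 130 mm from the pocket's centre in the pocket's -y; turns with the knob about z (up). Anticlockwise from above draws the foot in, lowering the pressed plate there by 3 mm per rad; clockwise drives it out. That shifts the ball 13.6 mm per rad. It stays where it is left (friction 0.1 N m).
- knob_grip (a point): Point on the knob's axis 18 mm above the plate's top, half-way up the fluted part, where it is gripped. About 5 N down on the knob brings the foot to its pad after 4 to 8 mm of travel; what is pushed beyond that presses the foot on the pad (10 N is plenty). Let go, it lifts again.
- foot: Steel screw foot under the knob, with a ball end of 14 mm diameter; this point is the lowest point of the ball. At the start it is screwed 0.4 to 1.5 rad of the knob too far out for a level plate.
- foot_pad: Fixed steel disc, 34 mm in diameter, on the stand below the foot; this point is the centre of its underside, its top is 16 mm higher. Its height differs a little from start to start.
- loupe: Bystander: black standing loupe, 36 mm in diameter, 34 mm high; origin under its centre.
- petri_1: Bystander: clear covered dish, 60 mm in diameter, 16 mm high; origin under its centre.
- timer: Bystander: small flat box-shaped timer, 58x62x22 mm; origin under its centre.
- objective_can_1: Bystander: canister with a black screw top, 44 mm in diameter, 58 mm high; origin under its centre.
- micrometer_case: Bystander: flat black case, 34x84x12 mm; origin under its centre.
- stand: The levelling stand, fixed to the bench: grey base 144 mm (x) by 280 mm (y), 12 mm high; origin at the bench, about under the middle; axes parallel to the pocket's. The pocket's floor is 50 mm above the bench when the plate is level.
Mind the look-alikes: they are no part of the job. Of the things that look like the part that bears level_center, take the one that is farthest to the robot's right at the start.

How it is judged:
By the outcome, as a careful person would: the job done as asked, in the order asked, and still so for the second after the job is handed in, while the arm keeps its last pose, push and grip.
It also fails if it takes over 54 s, if anything falls off the work surface, if the arm or the gripper's body presses on something with over 40 N, if the wrist force passes 120 N, or if a joint passes its speed limit or range.

ROBOT

A 6-joint arm with a two-finger parallel gripper is mounted at the origin on a cart in front of the work surface, level with it; the furniture and walls round the work are solid. World frame = base frame: x ahead of the robot, y to its left, z up, the work surface at z = 0. Lengths are in m, angles in rad, forces in N, time in s.
With the tool pointing down it reaches from about 0.35 to 0.8 m from the base axis. Payload 7.3 kg.
Tool frame: the origin (TCP) lies midway between the tips of the shut fingers; the grasp point (between the pads) lies 19 mm behind it; z points along the fingers, y is the direction in which the jaws open and shut (so a half turn about z gives the same grasp; the last joint's range is limited). The gripper opens to 85 mm and grips with 20 to 120 N. Pads are 22 mm wide; open, the fingers measure 114 mm over their backs; the gripper's body (76 mm by 85 mm) begins 54 mm behind the grasp point. The pads swing forward as they close: fully open they stand 13 mm farther back than shut.
Start: joints at [1.101, 0.342, 1.524, -0, 1.275, -0.146], TCP at [0.167, 0.498, 0.192] pointing down, gripper open.
Joint ranges: [-2.53, 2.53], [-0.77, 2.02], [0.04, 2.7], [-1, 4.14], [0.28, 2.66], [-3.11, 3.11]. Speed limits (rad/s): [2.57, 2.57, 3.14, 3.14, 3.14, 3.14].

INTERFACE

Orientations are given as [roll, pitch, yaw] about the fixed x, y, z axes, in that order (R = Rz(yaw) Ry(pitch) Rx(roll)).
In Python, from cell import r gives the robot as it stands.
- The arm moves only by the shell command python3 -m inch 'ROWS' [OPENING]. ROWS is JSON, a list of rows, each an object of numbers: "x", "y", "z": the shift along the tool's x, y, z in m; "spin": the turn about the tool's z in rad. In form: [{"x": .., "y": .., "z": .., "spin": ..}, ...]. A call has 1 to 12 rows; each row is the pose to reach, as a shift and turn from the pose commanded when the call began, along the tool's axes at that moment; what a row does not reach only later rows make up. A row lasts 1/10 s, in which the tool goes at most 50 mm and 8.59 degrees, less where a joint would pass 70% of its speed; a pose out of reach is approached as far as the arm can. A call with a gripper value outside its range is refused whole. OPENING is the finger opening in m, from 0 to 0.0854, set as the call begins (- or left out, the last holds). The fingers move at their own pace and stop on an object; the grip force is fixed at half the most. Time passes only in rows, so rows that repeat a pose let the fingers close. It gives the time, the measured TCP pose, the force and the opening at its end, in the units of the state.
- r.get_state(): the state, without advancing time (a new reading comes with each control period).
- r.capture(name): name is "scene" or "side" or "wrist"; returns the picture (420x560x3 uint8, red, green, blue); there is no depth.
- r.calibration(name): a dict with "intrinsics" (3x3 intrinsics, pixels), "k1" (the pictures are not rectified: a ray, as slopes to the right and down, at radius r is drawn at 1 + k1 r^2 times it, then the intrinsics apply), "world_from_camera" (4x4, takes a point from camera to world coordinates). Camera axes: x right, y down, z forward; pixel columns grow to the right and rows downward; lengths in m; the calibration is good to about 2 mm. A picture is of the moment at which its call begins: read the wrist's pose just before it. calibration takes no time and is no camera call; for the wrist camera it gives the pose at the moment of the call.
- r.close_job(): hands the job in, once; it reports no verdict.
Trained networks look in the newest picture that a camera, given by its name, has taken for a name from the list of things; names that differ only in an ending like _2 or _b are one class to them, and where a whole thing is asked for, a point or a joint stands for the part that bears it (a point fixed in the world has none). Each returns a list of dicts, best first, with "score" (0 to 1); they miss things now and then, are a little off and sometimes report something else, mostly with a low value. They report only what shows in the picture. A call takes as long as a camera call. They do not tell look-alikes from the thing itself.
- r.trace(camera, name): "region" (420x560 bool, what is visible of it) and "box" ([centre column, centre row, width, height] in pixels, round what is visible of it).
- r.spot_point(camera, name): "pixel" ([column, row] in pixels: a listed point, or the origin of a listed thing).
The state is a dict: "t": time; "q": joint angles; "joint_vel": joint speeds; "effort": joint torques, N m; "tool_pos": TCP position; "orientation": TCP orientation; "ft_force": force on the tool from outside, world axes, zero at the start; "torque": the same for the moment, N m; "grip_width": opening from 0.0 (shut) to 1.0 (fully open).
Only numpy, scipy, OpenCV 4.12 (cv2) and the standard library are available. Lean on these libraries where they do the work, as an engineer would, in place of code of your own. Each camera call takes 0.05 s, during which the arm holds its last target.

## Working session

There is one attempt and no reset: what is moved stays moved. The work goes in short steps, Python scripts to look and compute and a shell command to move; the robot and the scene stay as the last step left them, time stands still between calls to the robot, and variables do not carry over. Pictures are saved under pics/ and viewed, and the job is handed in when it is done.

```bash
ls; mkdir -p pics
python3 - <<'E'
from cell import r
import cv2,numpy as np
s=r.get_state();print({k:np.round(v,3).tolist() for k,v in s.items()})
for c in["scene","side","wrist"]:
    im=r.capture(c);cv2.imwrite(f"pics/{c}0.png",im[:,:,::-1])
    k=r.calibration(c);print(c,np.round(k["intrinsics"],1).tolist(),k["k1"],np.round(k["world_from_camera"],3).tolist())
E
```

```text
pics
{'t': 0.0, 'q': [1.101, 0.343, 1.525, -0.0, 1.275, -0.146], 'joint_vel': [0.0, 0.001, 0.0, 0.001, -0.0, -0.001], 'effort': [-0.001, -43.368, -24.601, -0.0, 0.008, 0.0], 'tool_pos': [0.167, 0.497, 0.191], 'orientation': [-3.14, -0.0, 2.818], 'ft_force': [0.296, -0.149, -0.785], 'torque': [-0.003, 0.022, 0.056], 'grip_width': 1.001}
scene [[527.9, 0.0, 273.1], [0.0, 527.9, 214.3], [0.0, 0.0, 1.0]] -0.17627588912557865 [[0.523, -0.608, 0.597, -0.393], [-0.852, -0.379, 0.36, -0.587], [0.007, -0.697, -0.717, 1.204], [0.0, 0.0, 0.0, 1.0]]
side [[509.9, 0.0, 287.2], [0.0, 509.9, 212.7], [0.0, 0.0, 1.0]] 0.04599832799457014 [[-0.874, 0.303, -0.379, 1.001], [0.485, 0.559, -0.673, 0.858], [0.008, -0.772, -0.636, 0.881], [0.0, 0.0, 0.0, 1.0]]
wrist [[316.6, 0.0, 279.4], [0.0, 316.6, 214.5], [0.0, 0.0, 1.0]] -0.002450879897656291 [[0.318, 0.91, 0.268, 0.099], [0.948, -0.305, -0.09, 0.52], [-0.0, 0.282, -0.959, 0.373], [0.0, 0.0, 0.0, 1.0]]
```

View pics/scene0.png

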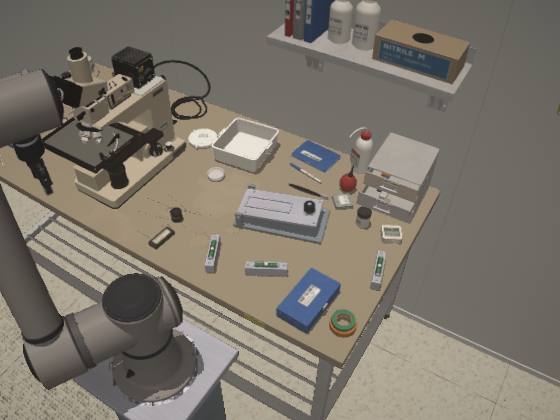

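View pics/side0.png

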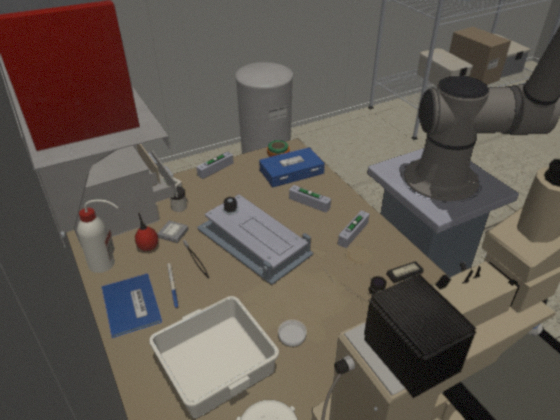

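View pics/wrist0.png

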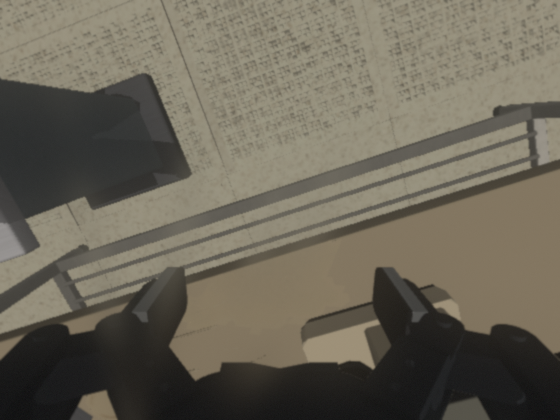

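Scene picture: three level look-alikes at (212,252), (266,268) and (378,269); stand at (282,212), knob at (309,207). Next I'll get their positions.

```bash
cat > h.py <<'E'
from cell import r
import cv2,numpy as np
def ray(cam,px,k=None):
    k=k or r.calibration(cam);K=np.array(k["intrinsics"]);T=np.array(k["world_from_camera"])
    d=np.array([(px[0]-K[0,2])/K[0,0],(px[1]-K[1,2])/K[1,1]]);u=d.copy()
    for _ in range(30): u=d/(1+k["k1"]*(u@u))
    return T[:3,3],T[:3,:3]@np.array([u[0],u[1],1])
def atz(cam,px,z,k=None):
    o,d=ray(cam,px,k);return o+d*(z-o[2])/d[2]
def tri(rays):
    A=np.zeros((3,3));b=np.zeros(3)
    for o,d in rays:
        d=d/np.linalg.norm(d);P=np.eye(3)-np.outer(d,d);A+=P;b+=P@o
    x=np.linalg.solve(A,b)
    return x,[np.linalg.norm(np.cross(x-o,d/np.linalg.norm(d))) for o,d in rays]
def proj(cam,p,k=None):
    k=k or r.calibration(cam);K=np.array(k["intrinsics"]);T=np.array(k["world_from_camera"])
    c=T[:3,:3].T@(np.asarray(p)-T[:3,3]);u=c[:2]/c[2];u=u*(1+k["k1"]*(u@u));return K[:2,:2]@u+K[:2,2]
def save(cam,name,box=None,s=1,im=None):
    if im is None: im=r.capture(cam)
    if box: im=im[box[1]:box[3],box[0]:box[2]]
    if s!=1: im=cv2.resize(im,None,fx=s,fy=s,interpolation=cv2.INTER_CUBIC)
    cv2.imwrite(f"pics/{name}.png",im[:,:,::-1]);return im
E
python3 - <<'E'
from h import *
for c in["scene","side"]:
    for n in["level_center","pocket","level_knob","knob_grip","stand"]:
        for d in r.spot_point(c,n)[:4]:
            z={"level_center":.017,"pocket":.05,"level_knob":.055,"knob_grip":.074,"stand":0}[n]
            print(c,n,round(d["score"],2),np.round(d["pixel"],1),atz(c,d["pixel"],z).round(4))
E
python3 - <<'E'
from h import *
save("scene","lev",(340,230,420,310),7)
save("side","stand",(180,130,340,290),4)
E
```

```text
scene level_center 0.94 [379.9 271.1] [ 0.5635 -0.3695  0.017 ]
scene level_center 0.83 [268.3 271.4] [ 0.3949 -0.0973  0.017 ]
scene level_center 0.57 [217.  253.8] [0.3706 0.0646 0.017 ]
scene level_center 0.27 [390.3 235.9] [ 0.706  -0.3419  0.017 ]
scene pocket 0.93 [269.1 202.7] [0.604  0.0299 0.05  ]
scene pocket 0.55 [218.  179.5] [0.6075 0.2285 0.05  ]
scene level_knob 0.5 [308.6 210.4] [ 0.6352 -0.0931  0.055 ]
scene knob_grip 0.61 [309.7 206.5] [ 0.6346 -0.0961  0.074 ]
scene stand 0.92 [281.  221.3] [ 0.5963 -0.019   0.    ]
side level_center 0.85 [306.6 199.3] [ 0.4108 -0.0821  0.017 ]
side level_center 0.7 [376.  290.7] [0.4443 0.2796 0.017 ]
side level_center 0.62 [353.4 226.7] [0.3633 0.0745 0.017 ]
side level_center 0.58 [216.7 167.6] [ 0.5679 -0.3417  0.017 ]
side pocket 0.67 [266.5 233.2] [0.5883 0.0229 0.05  ]
side level_knob 0.66 [232.6 207.9] [ 0.6226 -0.1006  0.055 ]
side level_knob 0.47 [227.6 204.9] [ 0.6289 -0.1181  0.055 ]
side knob_grip 0.65 [229.1 202. ] [ 0.6293 -0.1047  0.074 ]
side knob_grip 0.51 [211.8 164.4] [ 0.6023 -0.2836  0.074 ]
side stand 0.56 [255.5 245.5] [0.609  0.0008 0.    ]
```

View pics/lev.png

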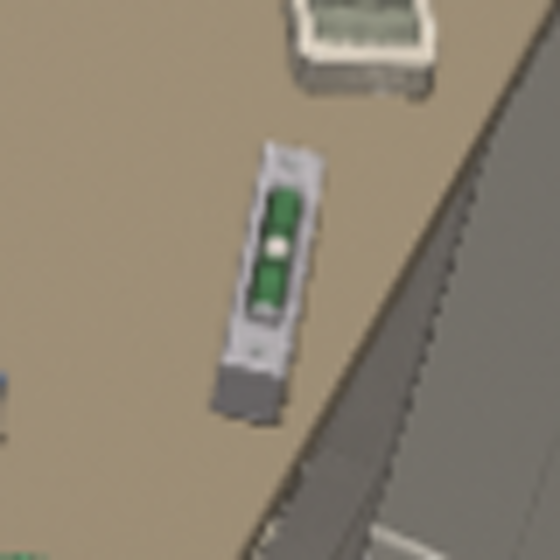

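View pics/stand.png

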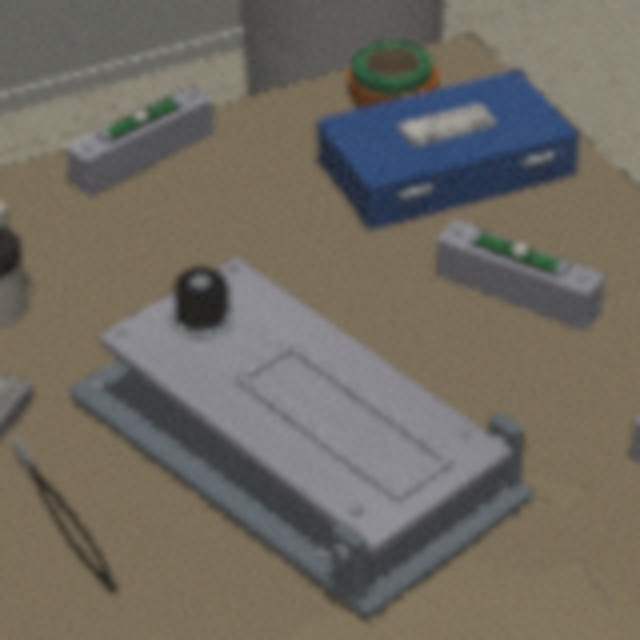

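Candidates: scene (212,252) y≈+0.06, (266,268) y≈-0.10, (378,269) y≈-0.36. The last is farthest right, and the crop shows it with a green tube and a white ball mid-tube. Next I'll measure corners.

Run:
```python
from h import *
P=[(272,145),(325,155),(222,360),(285,378)]
q=[atz("scene",(a/7+340,b/7+230),.034) for a,b in P]
print(np.round(q,4)); c=np.mean(q,0);d=(q[0]+q[1]-q[2]-q[3])/2;print("scene lvl",c,np.linalg.norm(d),np.arctan2(d[1],d[0]))
# side
P=[(178,88),(212,100),(70,150),(97,160)]
q=[atz("side",(a/4+180,b/4+130),.034) for a,b in P]
print(np.round(q,4)); print(np.mean(q,0))
P=[(292,350),(240,380),(400,500),(452,465)]
q=np.array([atz("side",(a/4+180,b/4+130),.055) for a,b in P]);print(q.round(4),q.mean(0))
a=(q[0]+q[1])/2;b=(q[2]+q[3])/2;print("yaw y dir",np.arctan2(*(b-a)[[1,0]]),np.linalg.norm(b-a))
print("knobtop",atz("side",(203/4+180,283/4+130),.09))
s=r.get_state();print(s["t"])
```

```text
[[ 0.618  -0.3392  0.034 ]
 [ 0.6247 -0.3606  0.034 ]
 [ 0.5042 -0.3677  0.034 ]
 [ 0.5092 -0.393   0.034 ]]
scene lvl [ 0.56405348 -0.36514398  0.034     ] 0.11865151613018148 0.2591934028080942
[[ 0.5228 -0.3842  0.034 ]
 [ 0.5069 -0.3568  0.034 ]
 [ 0.6254 -0.3449  0.034 ]
 [ 0.6129 -0.3238  0.034 ]]
[ 0.56700739 -0.3524233   0.034     ]
[[ 0.5935 -0.041   0.055 ]
 [ 0.6343 -0.0304  0.055 ]
 [ 0.5979  0.1102  0.055 ]
 [ 0.557   0.0989  0.055 ]] [0.59567076 0.03442719 0.055     ]
yaw y dir 1.8251339093838455 0.1449090237941593
knobtop [ 0.63094971 -0.08825073  0.09      ]
0.75
```

Run:
```python
from h import *
for p in [(110,200),(80,183),(118,185),(183,150),(47,190)]: print(p,atz("scene",p,0).round(3),atz("scene",p,.15).round(3))
print("tcp px",proj("scene",[.167,.498,.192]),[proj("scene",[.167+.397*t,.498-.858*t,.192]).round() for t in (.2,.4,.6,.8)])
for p in [(385,180)]: print(atz("scene",p,.1).round(3))
```

```text
(110, 200) [0.379 0.512 0.   ] [0.283 0.375 0.15 ]
(80, 183) [0.385 0.663 0.   ] [0.288 0.508 0.15 ]
(118, 185) [0.448 0.54  0.   ] [0.343 0.4   0.15 ]
(183, 150) [0.714 0.466 0.   ] [0.576 0.335 0.15 ]
(47, 190) [0.297 0.739 0.   ] [0.211 0.574 0.15 ]
tcp px [ 48.60476319 197.84993357] [array([110., 203.]), array([176., 209.]), array([245., 216.]), array([316., 222.])]
[ 0.841 -0.253  0.1  ]
```

Run:
```python
from h import *
save("scene","s_l",(0,30,220,260),2.6)
```

```text
(no output)
```

View pics/s_l.png

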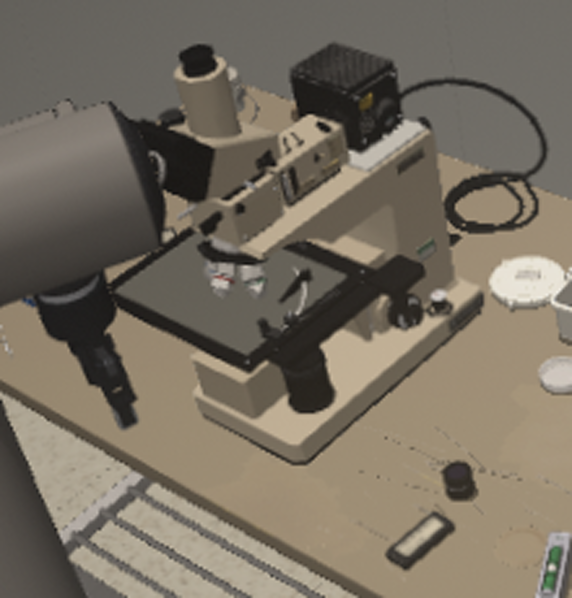

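```bash
python3 -m inch '[{"x":-0.03,"y":-0.04},{"x":-0.055,"y":-0.08,"spin":0.1},{"x":-0.08,"y":-0.11,"spin":0.25},{"x":-0.11,"y":-0.145,"spin":0.4},{"x":-0.14,"y":-0.18,"spin":0.55},{"x":-0.17,"y":-0.21,"spin":0.7},{"x":-0.2,"y":-0.24,"spin":0.85},{"x":-0.235,"y":-0.275,"spin":1.0},{"x":-0.27,"y":-0.31,"spin":1.15},{"x":-0.3,"y":-0.34,"spin":1.3},{"x":-0.33,"y":-0.36,"spin":1.4},{"x":-0.33,"y":-0.36,"spin":1.4}]' 0.05
```

```text
validation failed for argument at $[0]...
```

```bash
python3 -m inch '[{"x":-0.03,"y":-0.04,"z":0,"spin":0},{"x":-0.055,"y":-0.08,"z":0,"spin":0.1},{"x":-0.08,"y":-0.11,"z":0,"spin":0.25},{"x":-0.11,"y":-0.145,"z":0,"spin":0.4},{"x":-0.14,"y":-0.18,"z":0,"spin":0.55},{"x":-0.17,"y":-0.21,"z":0,"spin":0.7},{"x":-0.2,"y":-0.24,"z":0,"spin":0.85},{"x":-0.235,"y":-0.275,"z":0,"spin":1.0},{"x":-0.27,"y":-0.31,"z":0,"spin":1.15},{"x":-0.3,"y":-0.34,"z":0,"spin":1.3},{"x":-0.33,"y":-0.36,"z":0,"spin":1.4},{"x":-0.33,"y":-0.36,"z":0,"spin":1.4}]' 0.05
```

```text
t: 2.0
tool_pos: [0.3677, 0.0483, 0.1923]
orientation: [3.14, 0.001, 1.41]
ft_force: [0.6, 0.3, 0.3]
grip_width: 0.586
```

```bash
cat >> h.py <<'E'
from scipy.spatial.transform import Rotation as Ro
def go(p,yaw):
    s=r.get_state();R=Ro.from_euler("xyz",s["orientation"]).as_matrix()
    d=R.T@(np.array(p)-np.array(s["tool_pos"]))
    sp=-(yaw-s["orientation"][2]);sp=(sp+np.pi)%(2*np.pi)-np.pi
    print("shift",d.round(4),"spin",round(sp,4),"q",np.round(s["q"],2),"t",round(s["t"],2))
E
python3 -c "
from h import *
go([.565,-.36,.19],.259)"
```

```text
shift [-0.3715  0.26    0.0031] spin 1.1513 q [-0.08  0.05  1.9  -0.    1.19  0.08] t 2.0
```

```bash
python3 -m inch '[{"x":-0.04,"y":0.03,"z":0,"spin":0.14},{"x":-0.08,"y":0.055,"z":0,"spin":0.28},{"x":-0.12,"y":0.083,"z":0,"spin":0.42},{"x":-0.16,"y":0.11,"z":0,"spin":0.56},{"x":-0.2,"y":0.14,"z":0,"spin":0.7},{"x":-0.24,"y":0.167,"z":0,"spin":0.84},{"x":-0.28,"y":0.194,"z":0,"spin":0.98},{"x":-0.32,"y":0.22,"z":0,"spin":1.1},{"x":-0.35,"y":0.245,"z":0,"spin":1.151},{"x":-0.3715,"y":0.26,"z":0,"spin":1.151},{"x":-0.3715,"y":0.26,"z":0,"spin":1.151}]'
python3 - <<'E'
from h import *
s=r.get_state();k=r.calibration("wrist");im=r.capture("wrist");save("wrist","w1",im=im)
print(s["tool_pos"],s["orientation"][2],s["q"])
for d in r.spot_point("wrist","level_center"): print(d["score"],d["pixel"],atz("wrist",d["pixel"],.017,k))
E
```

```text
t: 3.1
tool_pos: [0.5662, -0.3573, 0.1905]
orientation: [-3.141, 0.001, 0.266]
ft_force: [-0.7, -0.1, -0.6]
grip_width: 0.584
[ 0.56624846 -0.35733891  0.19046122] 0.265664110828016 [-6.77187114e-01  6.20229861e-01  1.07069633e+00 -2.13481862e-04
  1.45150978e+00  6.27970783e-01]
0.8 [284.0, 187.6] [ 0.56674841 -0.36232595  0.017     ]
0.7 [31.2, 256.4] [ 0.40392399 -0.08827333  0.017     ]
0.44 [213.3, 8.3] [ 0.72092402 -0.24769812  0.017     ]
```

View pics/w1.png

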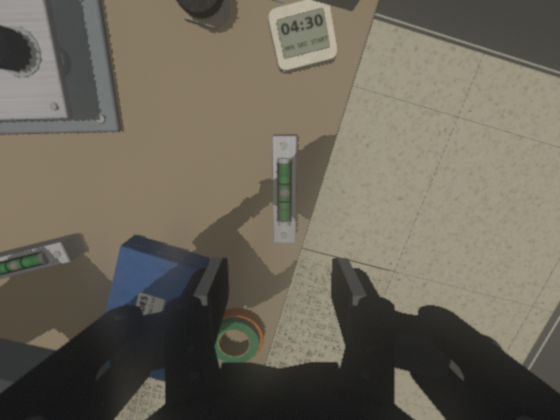

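Run:
```python
from h import *
g=cv2.cvtColor(r.capture("wrist"),cv2.COLOR_RGB2GRAY)
q=[atz("wrist",p,.034) for p in [(273,135.5),(297,135.5),(274,243),(297,243)]]
print(np.round(q,4));c=np.mean(q,0);d=(q[0]+q[1]-q[2]-q[3])/2
y=np.arctan2(d[1],d[0]);print(c,np.linalg.norm(d),np.linalg.norm(q[0]-q[1]),y)
c[2]=.06
go(c,y);c[2]=.009;go(c,y)
save("wrist","w1c",(240,110,330,260),4)
```

```text
[[ 0.6191 -0.3319  0.034 ]
 [ 0.6257 -0.3559  0.034 ]
 [ 0.5039 -0.364   0.034 ]
 [ 0.5109 -0.3894  0.034 ]]
[ 0.56487925 -0.36031772  0.034     ] 0.11957694295665285 0.024948598074126773 0.27789154896814133
shift [-0.0022  0.0062  0.1318] spin -0.0099 q [-0.67  0.61  1.08  0.    1.45  0.63] t 3.25
shift [-0.0022  0.0063  0.1828] spin -0.0099 q [-0.67  0.61  1.08  0.    1.45  0.63] t 3.25
```

View pics/w1c.png

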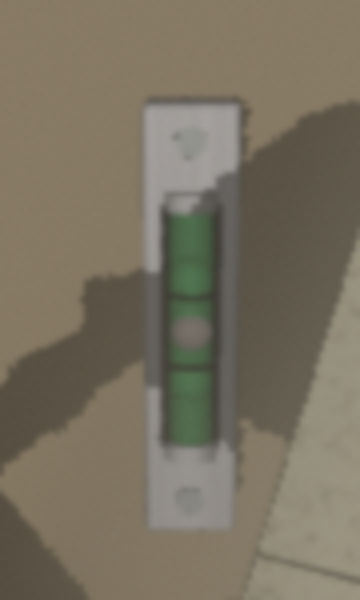

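```bash
python3 - <<'E'
from h import *
s=r.get_state();print(s["tool_pos"],s["orientation"],s["joint_vel"].round(3) if hasattr(s["joint_vel"],"round") else s["joint_vel"])
E
python3 -m inch '[{"x":-0.002,"y":0.003,"z":0.04,"spin":-0.01},{"x":-0.002,"y":0.003,"z":0.08,"spin":-0.01},{"x":-0.002,"y":0.003,"z":0.11,"spin":-0.01},{"x":-0.002,"y":0.003,"z":0.13,"spin":-0.01},{"x":-0.002,"y":0.003,"z":0.13,"spin":-0.01}]'
python3 - <<'E'
from h import *
go([.5649,-.3603,.009],.277)
save("wrist","w2")
E
```

```text
[ 0.56556604 -0.35376851  0.19222635] [-3.14076527e+00  1.44988466e-04  2.68259889e-01] [ 0.002 -0.01   0.003 -0.001 -0.001 -0.   ]
t: 3.8
tool_pos: [0.5628, -0.356, 0.0594]
orientation: [-3.136, 0.004, 0.278]
ft_force: [-1.6, -0.3, -0.7]
grip_width: 0.587
shift [0.001  0.005  0.0504] spin 0.0012 q [-0.68  0.72  1.26  0.    1.17  0.61] t 3.8
```

View pics/w2.png

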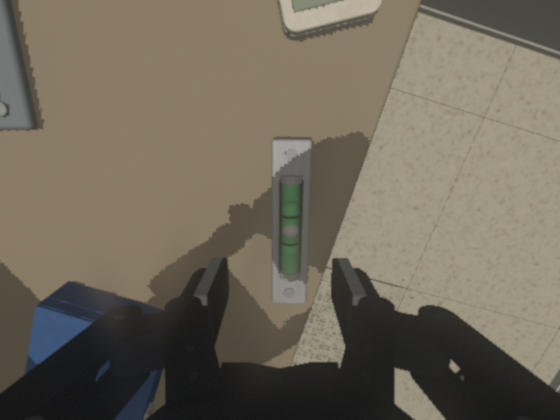

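Run:
```python
from h import *
k=r.calibration("wrist")
q=[atz("wrist",p,.034) for p in [(273,139),(311.5,138.5),(274,303),(306,303)]]
c=np.mean(q,0);d=(q[0]+q[1]-q[2]-q[3])/2
y=np.arctan2(d[1],d[0]);print(np.round(q,4),c,np.linalg.norm(d),np.linalg.norm(q[0]-q[1]),y)
s=r.get_state();print(s["tool_pos"]);c[2]=.009;go(c,y)
print("tcp px",proj("wrist",s["tool_pos"]))
```

```text
[[ 0.6209 -0.3364  0.034 ]
 [ 0.628  -0.36    0.034 ]
 [ 0.506  -0.3693  0.034 ]
 [ 0.5126 -0.3923  0.034 ]] [ 0.56689015 -0.36448754  0.034     ] 0.11970642774141814 0.024714143985501542 0.2755696314358791
[ 0.56400957 -0.35712681  0.06169591]
shift [0.0008 0.008  0.0527] spin 0.0024 q [-0.68  0.72  1.25  0.    1.17  0.61] t 3.85
tcp px [279.65373975 242.78695026]
```

```bash
python3 -m inch '[{"x":0.001,"y":0.007,"z":0.0,"spin":0},{"x":0.001,"y":0.007,"z":0.02,"spin":0},{"x":0.001,"y":0.007,"z":0.04,"spin":0},{"x":0.001,"y":0.007,"z":0.052,"spin":0},{"x":0.001,"y":0.007,"z":0.052,"spin":0}]'
python3 - <<'E'
from h import *
go([.5669,-.3645,.009],.2756)
save("wrist","w3")
E
```

```text
t: 4.35
tool_pos: [0.5672, -0.365, 0.0095]
orientation: [-3.14, 0.001, 0.277]
ft_force: [0.2, 0.5, -0.5]
grip_width: 0.587
shift [-0.0001 -0.0006  0.0005] spin 0.0012 q [-0.69  0.78  1.28  0.    1.08  0.61] t 4.35
```

View pics/w3.png

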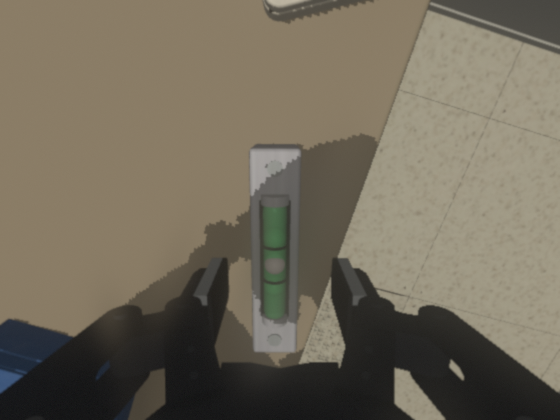

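The bar sits between the fingers, its centre at (275,265) against a finger midline of 280. Closing.

```bash
python3 -m inch '[{"x":0,"y":0,"z":0,"spin":0},{"x":0,"y":0,"z":0,"spin":0},{"x":0,"y":0,"z":0,"spin":0},{"x":0,"y":0,"z":0,"spin":0},{"x":0,"y":0,"z":0,"spin":0},{"x":0,"y":0,"z":0,"spin":0}]' 0; python3 -m inch '[{"x":0,"y":0,"z":-0.02,"spin":0},{"x":0,"y":0,"z":-0.06,"spin":0},{"x":0,"y":0,"z":-0.1,"spin":0},{"x":0,"y":0,"z":-0.14,"spin":0},{"x":0,"y":0,"z":-0.14,"spin":0}]';python3 - <<'E'
from h import *
save("wrist","w4")
E
```

```text
t: 5.0
tool_pos: [0.5674, -0.3652, 0.0101]
orientation: [-3.142, -0.0, 0.277]
ft_force: [-0.6, 0.2, -0.6]
grip_width: 0.001
t: 5.5
tool_pos: [0.5701, -0.3673, 0.1574]
orientation: [3.131, -0.007, 0.277]
ft_force: [0.9, 0.6, -0.2]
grip_width: -0.004
```

View pics/w4.png

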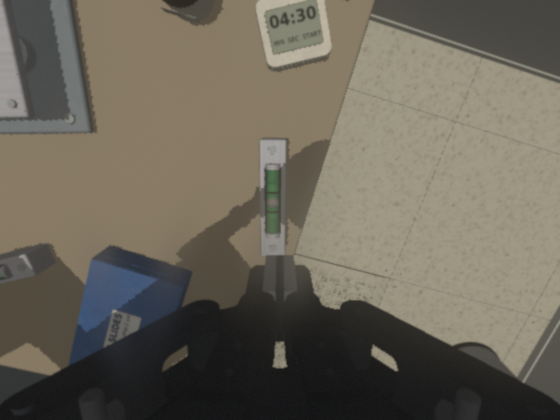

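Run:
```python
from h import *
s=r.get_state();k=r.calibration("wrist")
print(s["tool_pos"],s["orientation"])
q=[atz("wrist",p,.034) for p in [(261,139.5),(285.5,139.5),(262,254.5),(285.5,254.5)]]
c=np.mean(q,0);d=(q[0]+q[1]-q[2]-q[3])/2
print(np.round(q,4),c,np.linalg.norm(d),np.linalg.norm(q[0]-q[1]))
T=k["world_from_camera"];R=Ro.from_euler("xyz",s["orientation"]).as_matrix()
print("cam in tool",R.T@(np.array(T)[:3,3]-s["tool_pos"]),(R.T@np.array(T)[:3,:3]).round(3))
im=r.capture("wrist");save("wrist","w5",(200,120,360,280),4,im=im)
im=r.capture("scene");save("scene","s5",(320,180,480,320),5,im=im)
for c in ["scene","side"]:
  im=r.capture(c)
  for d in r.spot_point(c,"level_center"):print(c,d["score"],d["pixel"],atz(c,d["pixel"],.017))
save("side","sd5",(150,80,310,220),5,im=im)
```

```text
[ 0.5688688  -0.36635157  0.15386508] [ 3.13580149 -0.00410579  0.27687733]
[[ 0.6181 -0.3351  0.034 ]
 [ 0.6243 -0.357   0.034 ]
 [ 0.5072 -0.3658  0.034 ]
 [ 0.5138 -0.389   0.034 ]] [ 0.5658687  -0.36172933  0.034     ] 0.11510238141557014 0.022710973249398428
cam in tool [ 7.09076977e-02 -1.41621586e-04 -1.81095036e-01] [[ 0.   -0.96 -0.28]
 [ 1.    0.   -0.  ]
 [ 0.   -0.28  0.96]]
scene 0.92 [213.2, 253.3] [0.36623715 0.07514526 0.017     ]
scene 0.62 [266.8, 269.8] [ 0.39755341 -0.09066416  0.017     ]
side 0.89 [305.5, 197.9] [ 0.41024789 -0.08893826  0.017     ]
side 0.85 [355.5, 226.9] [0.35898742 0.07772093 0.017     ]
side 0.58 [215.9, 163.8] [ 0.56215671 -0.36140863  0.017     ]
side 0.31 [229.2, 203.3] [ 0.60513935 -0.16729047  0.017     ]
side 0.16 [229.6, 207.6] [ 0.61180084 -0.14970096  0.017     ]
```

View pics/w5.png

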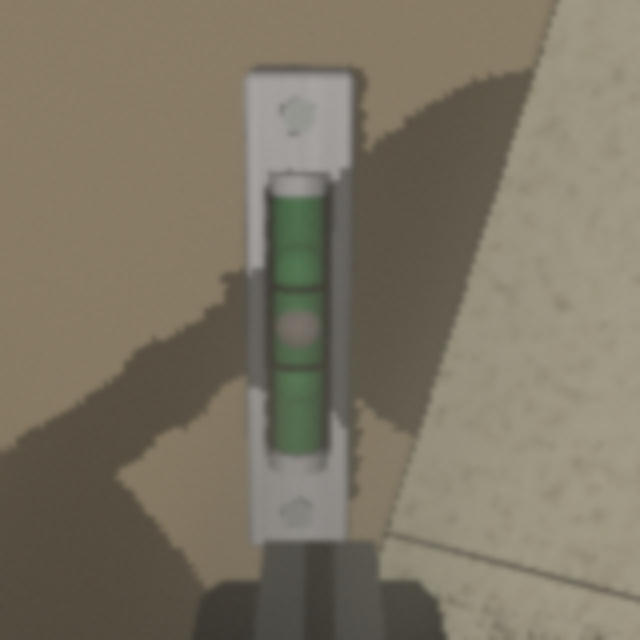

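View pics/s5.png

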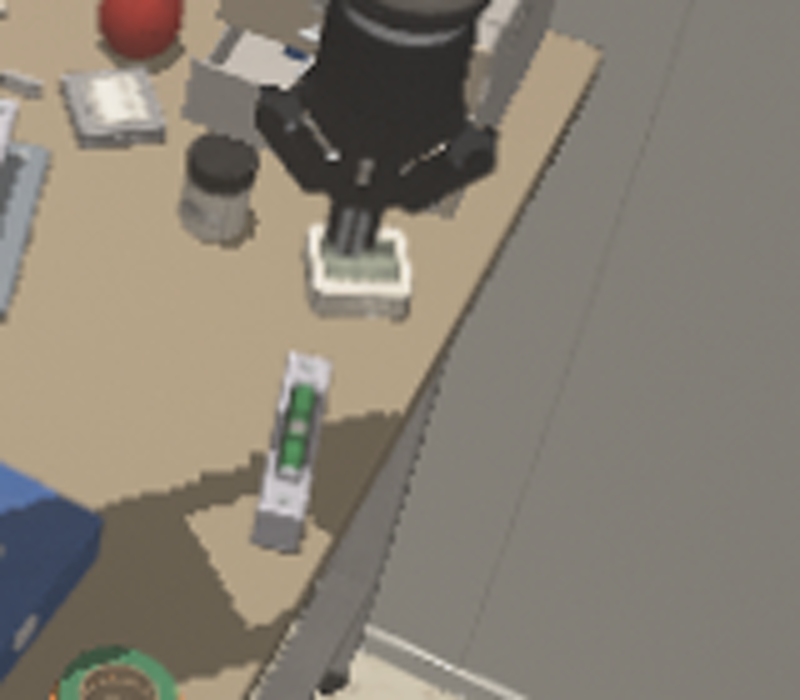

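View pics/sd5.png

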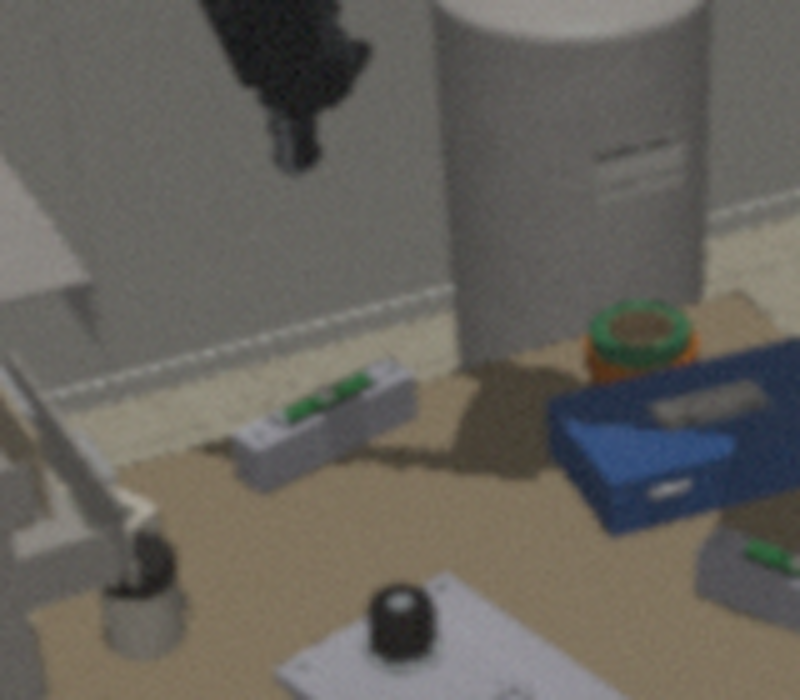

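Run:
```python
from h import *
s=r.get_state();p=s["tool_pos"]
R=Ro.from_euler("xyz",s["orientation"]).as_matrix()
for dz in(0,-.01,-.02,-.03,-.05):
  q=p+R@[0,0,dz]; print(dz,proj("scene",q).round(1),proj("side",q).round(1),proj("wrist",q).round(1),proj("wrist",p+R@[.011,0,dz]).round(1))
import numpy as np
print(tri([ray("scene",(391,230)),ray("side",(209,113.5))]),p)
# bar top centre from two cams
print(tri([ray("scene",(320+297/5,180+427/5)),ray("side",(150+328/5,80+400/5))]))
```

```text
0 [386.3 239.4] [210.1 125.1] [279.7 242.8] [279.7 225.7]
-0.01 [386.9 237. ] [209.8 122. ] [279.7 249.1] [279.7 231.2]
-0.02 [387.6 234.5] [209.4 118.8] [279.7 256.1] [279.7 237.3]
-0.03 [388.2 231.9] [209.1 115.7] [279.7 263.9] [279.7 244.2]
-0.05 [389.5 226.8] [208.4 109.2] [279.7 282.6] [279.7 260.6]
(array([ 0.56756907, -0.36875994,  0.18507073]), [np.float64(0.002901356622780699), np.float64(0.0029013566227806637)]) [ 0.56680159 -0.36472909  0.1482991 ]
(array([ 0.56496964, -0.3612446 ,  0.03352473]), [np.float64(0.003359122012963645), np.float64(0.0033591220129637416)])
```

Fingers closed on air: two-camera triangulation puts the tips about 31–35 mm above the reported TCP, so they shut above the bar. The bar hasn't moved. I'll settle, re-measure the tips, and descend lower.

```bash
python3 -m inch '[{"x":0,"y":-0.002,"z":0.03,"spin":0},{"x":0,"y":-0.002,"z":0.06,"spin":0},{"x":0,"y":-0.002,"z":0.08,"spin":0},{"x":0,"y":-0.002,"z":0.08,"spin":0},{"x":0,"y":-0.002,"z":0.08,"spin":0},{"x":0,"y":-0.002,"z":0.08,"spin":0},{"x":0,"y":-0.002,"z":0.08,"spin":0}]' 0.05
python3 - <<'E'
from h import *
s=r.get_state();print(s["tool_pos"],s["orientation"],s["joint_vel"])
im=r.capture("scene");save("scene","s6",(320,180,480,320),5,im=im)
im=r.capture("side");save("side","sd6",(150,80,310,220),5,im=im)
im=r.capture("wrist");save("wrist","w6",im=im)
for c in("scene","side","wrist"):print(proj(c,s["tool_pos"]))
E
```

```text
t: 6.55
tool_pos: [0.5676, -0.3638, 0.0716]
orientation: [3.14, -0.002, 0.277]
ft_force: [-0.6, -0.5, 0.3]
grip_width: 0.583
[ 0.56758201 -0.36383798  0.07161325] [ 3.13952028e+00 -1.52930631e-03  2.76831293e-01] [ 0.00145259 -0.00032068  0.0066327  -0.00125269 -0.00109793  0.00032454]
[381.68785626 257.2575303 ]
[212.32404057 148.37826332]
[280.32904725 242.74185645]
```

View pics/w6.png

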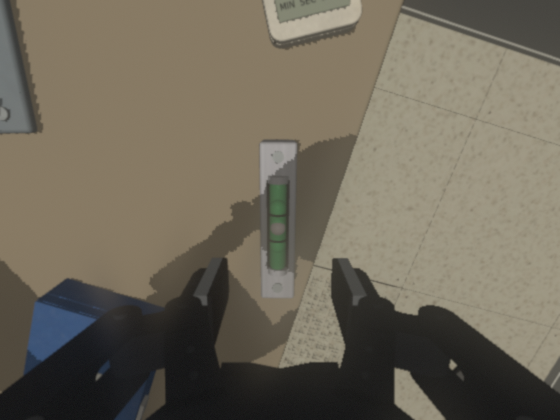

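View pics/s6.png

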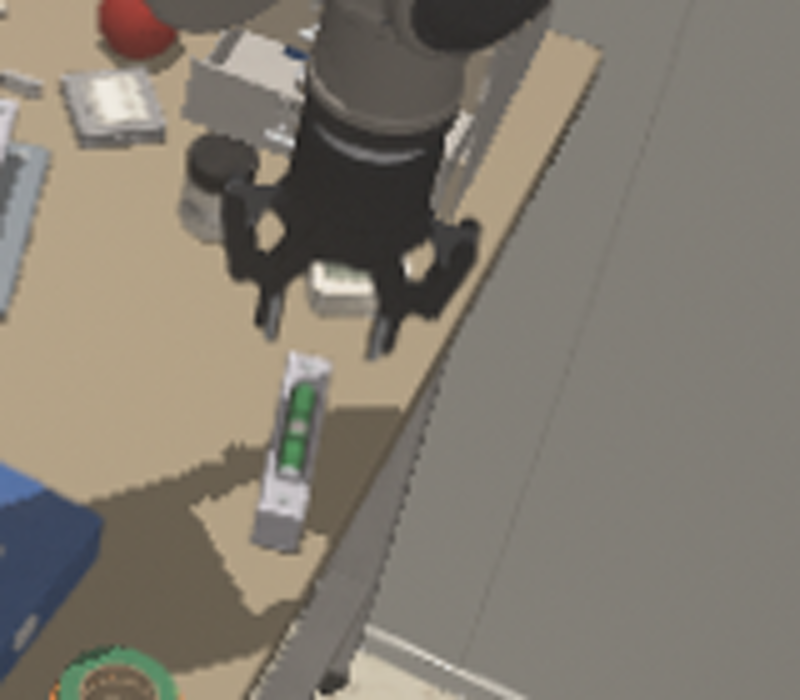

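View pics/sd6.png

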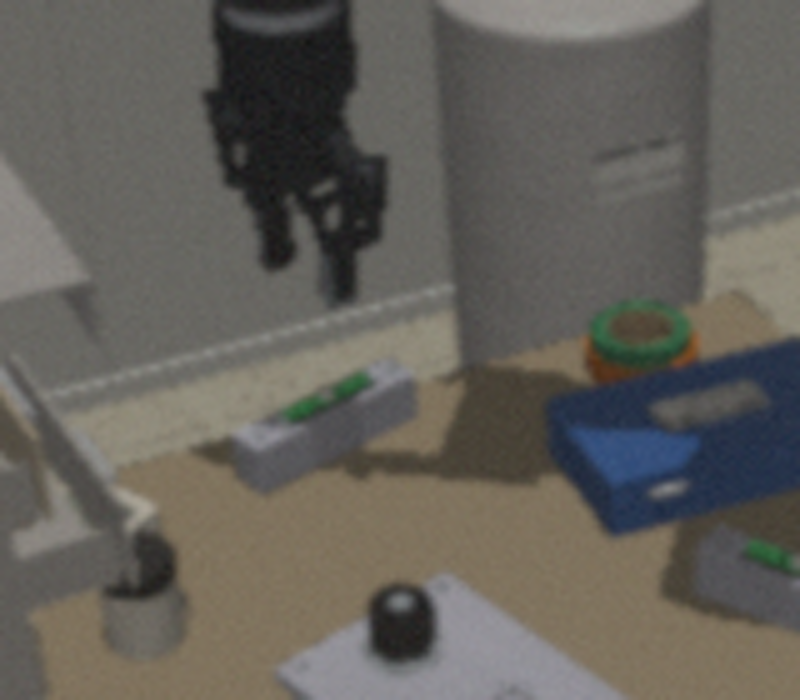

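Run:
```python
from h import *
L=tri([ray("scene",(320+268/5,180+335/5)),ray("side",(150+340/5,80+300/5))]);R_=tri([ray("scene",(320+378/5,180+355/5)),ray("side",(150+278/5,80+265/5))])
print(L,R_,(L[0]+R_[0])/2,np.linalg.norm(L[0]-R_[0]))
s=r.get_state();print(s["tool_pos"])
q=[atz("wrist",p,.034) for p in [(261,142),(297,142),(263,298),(293,298)]]
c=np.mean(q,0);d=(q[0]+q[1]-q[2]-q[3])/2
print(np.round(q,4),c,np.linalg.norm(d),np.linalg.norm(q[0]-q[1]),np.arctan2(d[1],d[0]))
c[2]=-.024;go(c,.277)
```

```text
(array([ 0.55689229, -0.33776407,  0.11077548]), [np.float64(0.0004540041405808911), np.float64(0.0004540041405809898)]) (array([ 0.57385751, -0.39475939,  0.11000354]), [np.float64(0.0017455608857615086), np.float64(0.0017455608857614184)]) [ 0.5653749  -0.36626173  0.11038951] 0.059471687376416865
[ 0.56721476 -0.36350581  0.07098252]
[[ 0.6196 -0.3356  0.034 ]
 [ 0.6263 -0.3589  0.034 ]
 [ 0.5057 -0.3676  0.034 ]
 [ 0.512  -0.3901  0.034 ]] [ 0.56589806 -0.36305685  0.034     ] 0.11841940117361656 0.024225650032888204 0.27006678209429813
shift [-0.0012 -0.0009  0.095 ] spin -0.0002 q [-0.68  0.72  1.23  0.    1.2   0.61] t 6.7
```

```bash
python3 -m inch '[{"x":-0.001,"y":-0.001,"z":0.03,"spin":0},{"x":-0.001,"y":-0.001,"z":0.06,"spin":0},{"x":-0.001,"y":-0.001,"z":0.08,"spin":0},{"x":-0.001,"y":-0.001,"z":0.09,"spin":0},{"x":-0.001,"y":-0.001,"z":0.09,"spin":0},{"x":-0.001,"y":-0.001,"z":0.09,"spin":0}]' 0.05
python3 - <<'E'
from h import *
s=r.get_state();print(s["tool_pos"],s["orientation"],s["ft_force"])
im=r.capture("scene");save("scene","s7",(320,180,480,320),5,im=im)
im=r.capture("side");save("side","sd7",(150,80,310,220),5,im=im)
E
```

```text
t: 7.3
tool_pos: [0.5663, -0.3631, -0.0188]
orientation: [3.14, -0.001, 0.277]
ft_force: [0.7, 0.6, 0.3]
grip_width: 0.588
[ 0.56631358 -0.36308637 -0.01881139] [ 3.14022296e+00 -1.04062906e-03  2.76869531e-01] [0.70330634 0.59846981 0.32883387]
```

View pics/s7.png

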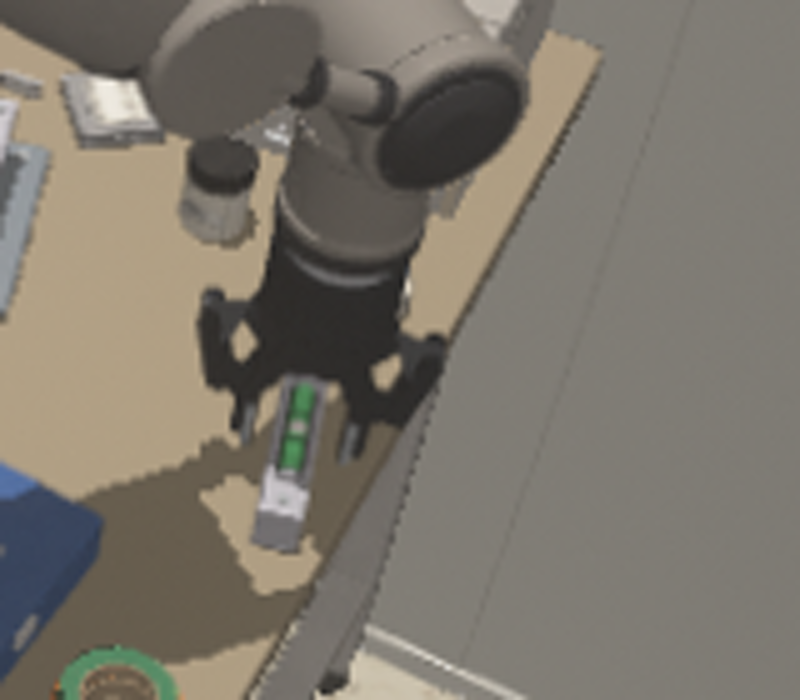

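View pics/sd7.png

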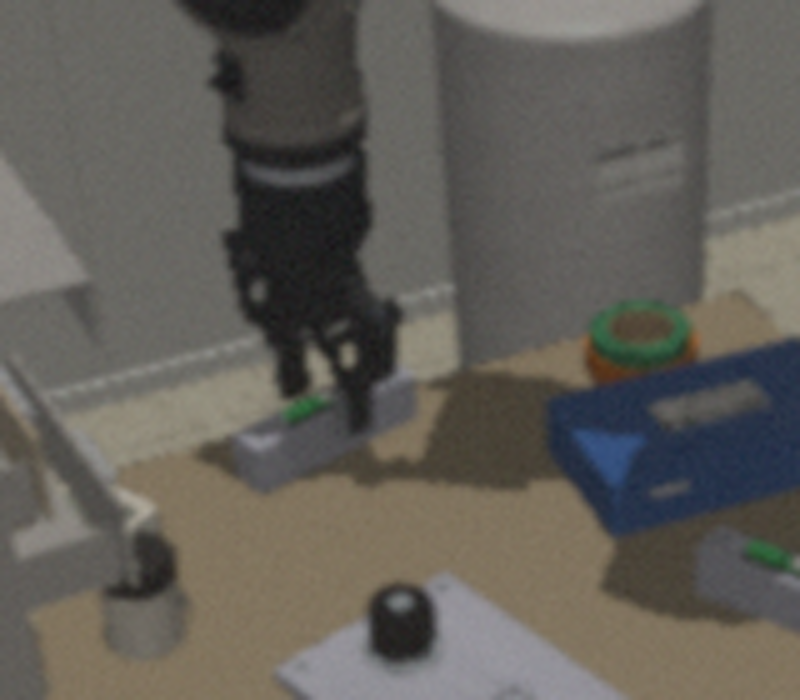

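Run:
```python
from h import *
print(tri([ray("scene",(320+245/5,180+438/5)),ray("side",(150+358/5,80+428/5))]),tri([ray("scene",(320+348/5,180+460/5)),ray("side",(150+292/5,80+393/5))]))
```

```text
(array([ 0.55394622, -0.33785106,  0.02226769]), [np.float64(0.0005874523841156781), np.float64(0.0005874523841158234)]) (array([ 0.57265578, -0.39516026,  0.01953038]), [np.float64(0.0004545933435696174), np.float64(0.00045459334356975976)])
```

```bash
python3 -m inch '[{"x":0,"y":0,"z":0.005,"spin":0},{"x":0,"y":0,"z":0.008,"spin":0},{"x":0,"y":0,"z":0.008,"spin":0}]' 0.05;  python3 -m inch '[{"x":0,"y":0,"z":0,"spin":0},{"x":0,"y":0,"z":0,"spin":0},{"x":0,"y":0,"z":0,"spin":0},{"x":0,"y":0,"z":0,"spin":0},{"x":0,"y":0,"z":0,"spin":0}]' 0
```

```text
t: 7.7
tool_pos: [0.5653, -0.3623, -0.0284]
orientation: [-3.141, 0.0, 0.277]
ft_force: [-1.0, 0.3, -0.1]
grip_width: 0.586
t: 8.2
tool_pos: [0.5659, -0.3628, -0.0276]
orientation: [3.141, -0.0, 0.277]
ft_force: [-0.1, -0.1, 1.6]
grip_width: 0.284
```

```bash
python3 -m inch '[{"x":0,"y":0,"z":-0.02,"spin":0},{"x":0,"y":0,"z":-0.06,"spin":0},{"x":0,"y":0,"z":-0.1,"spin":0},{"x":0,"y":0,"z":-0.14,"spin":0},{"x":0,"y":0,"z":-0.15,"spin":0},{"x":0,"y":0,"z":-0.15,"spin":0}]'
python3 - <<'E'
from h import *
im=r.capture("scene");save("scene","s8",(300,140,460,280),5,im=im)
s=r.get_state();print(s["tool_pos"],s["ft_force"])
for c in("scene","side"):
  if c=="side":r.capture(c)
  for n in("pocket","knob_grip"):
    for d in r.spot_point(c,n)[:2]:print(c,n,d["score"],d["pixel"],atz(c,d["pixel"],.052 if n=="pocket" else .08))
k=r.calibration("scene")
save("scene","s8b",(220,170,340,250),6,im=im)
go([.600,.030,.12],1.84)
E
```

```text
t: 8.8
tool_pos: [0.5661, -0.3629, 0.1231]
orientation: [3.14, -0.001, 0.277]
ft_force: [-0.4, -0.3, -2.2]
grip_width: 0.291
[ 0.56509824 -0.36215361  0.12076343] [ 0.56143666  0.25366865 -3.79043559]
scene pocket 0.97 [270.0, 202.5] [0.60452244 0.02692423 0.052     ]
scene knob_grip 0.45 [279.4, 220.7] [ 0.53012687 -0.05153122  0.08      ]
scene knob_grip 0.41 [311.6, 209.3] [ 0.62170041 -0.10928076  0.08      ]
side pocket 0.82 [265.3, 234.7] [0.59431408 0.02841473 0.052     ]
side knob_grip 0.66 [228.7, 205.7] [ 0.63903298 -0.08425594  0.08      ]
shift [ 0.141  -0.3674  0.0006] spin -1.5632 q [-0.68  0.67  1.17  0.    1.3   0.61] t 9.1
```

View pics/s8.png

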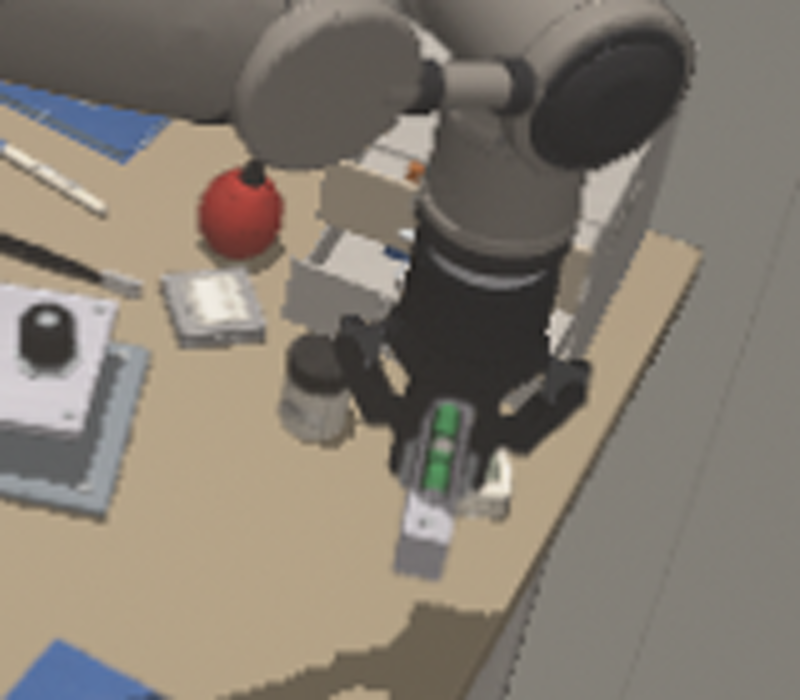

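View pics/s8b.png

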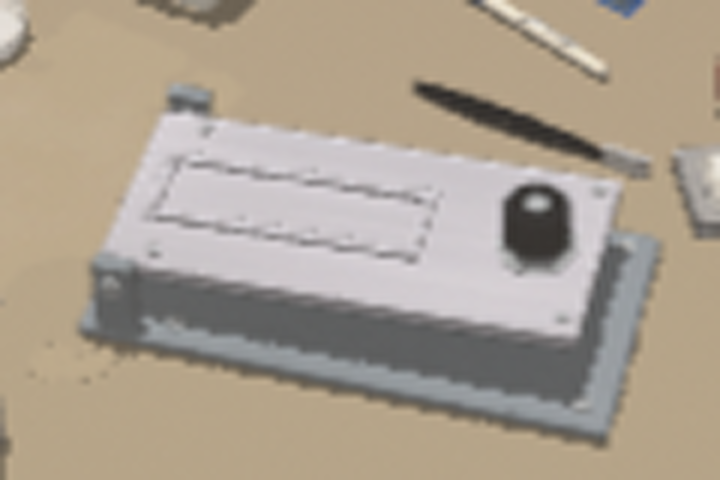

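Run:
```python
from h import *
def rep(cam,P,zh,zk):
    q=np.array([atz(cam,p,z) for p,z in zip(P,(zh,zk,zk,zh))])
    h=(q[0]+q[3])/2;k=(q[1]+q[2])/2;d=h-k
    print(cam,q.mean(0).round(4),"len",np.linalg.norm(d),"wid",np.linalg.norm(q[0]-q[3]),np.linalg.norm(q[1]-q[2]),"yaw",np.arctan2(d[1],d[0]))
rep("scene",[(a/6+220,b/6+170) for a,b in[(182,158),(437,198),(415,260),(150,215)]],.054,.060)
rep("side",[(a/4+180,b/4+130) for a,b in[(400,500),(240,380),(292,350),(452,465)]],.054,.060)
print(tri([ray("scene",(538/6+220,203/6+170)),ray("side",(203/4+180,283/4+130))]))
```

```text
scene [0.5912 0.0217 0.057 ] len 0.1388553579107488 wid 0.045053720139147796 0.04635169664534694 yaw 1.8579798509991778
side [0.5966 0.0367 0.057 ] len 0.1397058435816276 wid 0.042538483580538515 0.04198757375442819 yaw 1.8563202140744255
(array([ 0.63058546, -0.09493572,  0.08652939]), [np.float64(0.0023977690116539323), np.float64(0.002397769011653983)])
```

Run:
```python
from h import *
go([.517,.008,.122],1.857)
```

```text
shift [ 0.0551 -0.3689 -0.0012] spin -1.5802 q [-0.68  0.67  1.17  0.    1.3   0.61] t 9.1
```

```bash
python3 -m inch '[{"x":0.005,"y":-0.03,"z":0,"spin":-0.12},{"x":0.01,"y":-0.065,"z":0,"spin":-0.26},{"x":0.015,"y":-0.1,"z":0,"spin":-0.4},{"x":0.02,"y":-0.135,"z":0,"spin":-0.54},{"x":0.025,"y":-0.17,"z":0,"spin":-0.68},{"x":0.03,"y":-0.205,"z":0,"spin":-0.82},{"x":0.035,"y":-0.24,"z":0,"spin":-0.96},{"x":0.04,"y":-0.275,"z":0,"spin":-1.1},{"x":0.045,"y":-0.31,"z":0,"spin":-1.24},{"x":0.05,"y":-0.34,"z":0,"spin":-1.38},{"x":0.055,"y":-0.36,"z":0,"spin":-1.5},{"x":0.055,"y":-0.37,"z":0,"spin":-1.58}]'; python3 -m inch '[{"x":0,"y":0,"z":0,"spin":0},{"x":0,"y":0,"z":0,"spin":0},{"x":0,"y":0,"z":0,"spin":0},{"x":0,"y":0,"z":0,"spin":0}]'
python3 - <<'E'
from h import *
s=r.get_state();print(s["tool_pos"],s["orientation"])
k=r.calibration("wrist");im=r.capture("wrist");save("wrist","w9",im=im);np.save("w9.npy",im)
for n,z in(("pocket",.0534),("knob_grip",.082),("level_center",.13)):
  for d in r.spot_point("wrist",n)[:2]:print(n,d["score"],d["pixel"],atz("wrist",d["pixel"],z,k))
E
```

```text
t: 10.3
tool_pos: [0.5169, 0.0104, 0.1214]
orientation: [-3.141, -0.001, 1.863]
ft_force: [0.4, -1.3, -1.9]
grip_width: 0.285
t: 10.7
tool_pos: [0.5176, 0.0076, 0.1219]
orientation: [-3.141, -0.0, 1.855]
ft_force: [-0.1, -1.1, -3.0]
grip_width: 0.291
[0.51755514 0.00759264 0.12192818] [-3.14148717e+00 -3.08579080e-05  1.85468940e+00]
pocket 0.65 [377.7, 216.1] [0.59580363 0.02740075 0.0534    ]
level_center 0.79 [129.8, 74.6] [0.41825644 0.07705433 0.13      ]
level_center 0.58 [277.9, 275.9] [ 0.5212815  -0.00976221  0.13      ]
```

View pics/w9.png

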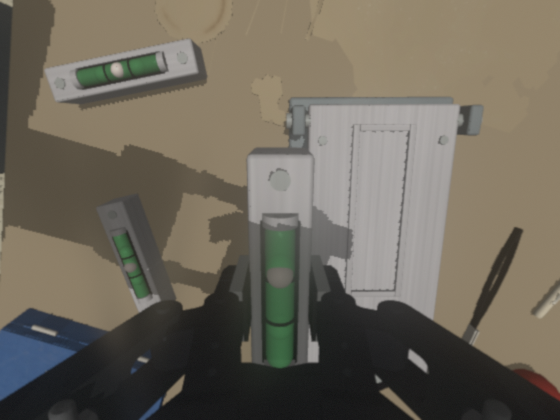

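Run:
```python
from h import *
im=np.load("w9.npy")
save("wrist","w9c",(335,90,475,310),2.7,im=im)
save("wrist","w9d",(230,130,330,240),5,im=im)
```

```text
(no output)
```

View pics/w9c.png

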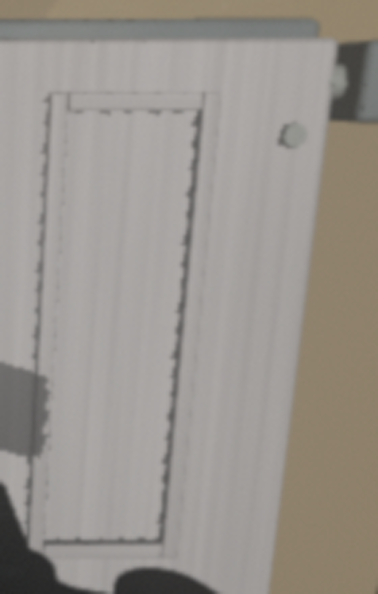

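View pics/w9d.png

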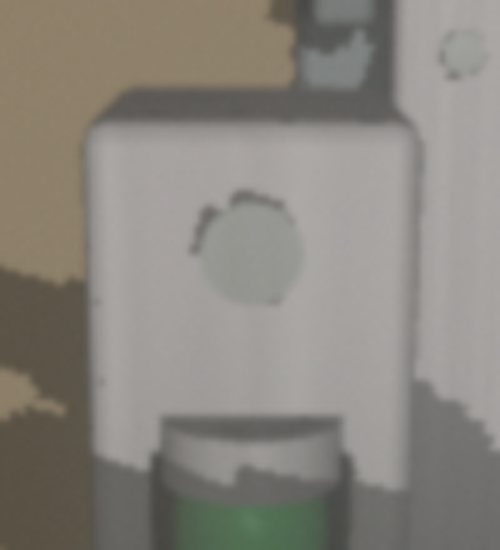

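```bash
cat > m.py <<'E'
from h import *
s=r.get_state();p=np.array(s["tool_pos"]);yaw=s["orientation"][2]
def P(l,s,ox,oy):return[(a/s+ox,b/s+oy) for a,b in l]
def rep(P,z):
    q=np.array([atz("wrist",p,zz) for p,zz in zip(P,z)]);h=(q[0]+q[1])/2;k=(q[2]+q[3])/2;d=h-k
    print(q.mean(0).round(4),"len",np.linalg.norm(d).round(4),"wid",np.linalg.norm(q[0]-q[1]).round(4),np.linalg.norm(q[2]-q[3]).round(4),"yaw",np.arctan2(d[1],d[0]).round(4));return q.mean(0),np.arctan2(d[1],d[0])
E
python3 - <<'E'
from m import *
a,ya=rep(P([(50,93),(217,93),(28,557),(177,557)],2.7,335,90),[.054,.054,.0606,.0606])
b,yb=rep(P([(68,110),(200,110),(45,542),(163,542)],2.7,335,90),[.0545,.0545,.060,.060])
R=Ro.from_euler("z",yaw).as_matrix()
zt=p[2]+.0276+.034
e=[atz("wrist",q,zt) for q in P([(92,122),(415,125)],5,230,130)]
d=e[1]-e[0];print("bar end w",np.linalg.norm(d),"yaw",np.arctan2(d[1],d[0])+np.pi/2 )
m=(e[0]+e[1])/2; rel=R.T@(m-p);print("end mid in yaw frame",rel,"bar centre along x",rel[0]-.06,"tool",p,yaw)
E
```

```text
[0.5947 0.0288 0.0573] len 0.143 wid 0.0469 0.0478 yaw 1.865
[0.595  0.0291 0.0572] len 0.1333 wid 0.0372 0.0377 yaw 1.8643
bar end w 0.024083971034471068 yaw 1.8466844798928372
end mid in yaw frame [ 5.98452903e-02 -3.45020077e-05  6.16000000e-02] bar centre along x -0.0001547097315864679 tool [0.51747895 0.00798149 0.12205376] 1.8558290943787072
```

Run:
```python
from h import *
go([.595,.029,.045],1.8645)
```

```text
shift [-0.0016  0.0803  0.0771] spin -0.0087 q [-0.13  0.4   1.65  0.    1.1  -0.42] t 10.9
```

```bash
python3 -m inch '[{"x":-0.0015,"y":0.03,"z":0,"spin":-0.009},{"x":-0.0015,"y":0.06,"z":0,"spin":-0.009},{"x":-0.0015,"y":0.08,"z":0,"spin":-0.009},{"x":-0.0015,"y":0.08,"z":0.03,"spin":-0.009},{"x":-0.0015,"y":0.08,"z":0.06,"spin":-0.009},{"x":-0.0015,"y":0.08,"z":0.077,"spin":-0.009},{"x":-0.0015,"y":0.08,"z":0.077,"spin":-0.009},{"x":-0.0015,"y":0.08,"z":0.077,"spin":-0.009}]'
python3 - <<'E'
from h import *
go([.595,.029,.03],1.8645)
im=r.capture("wrist");save("wrist","w10",im=im)
E
```

```text
t: 11.7
tool_pos: [0.5949, 0.0294, 0.0455]
orientation: [3.141, -0.0, 1.865]
ft_force: [0.2, 0.0, -2.1]
grip_width: 0.291
shift [-0.0004 -0.0001  0.0155] spin 0.001 q [-0.08  0.61  1.51  0.    1.02 -0.37] t 11.7
```

View pics/w10.png

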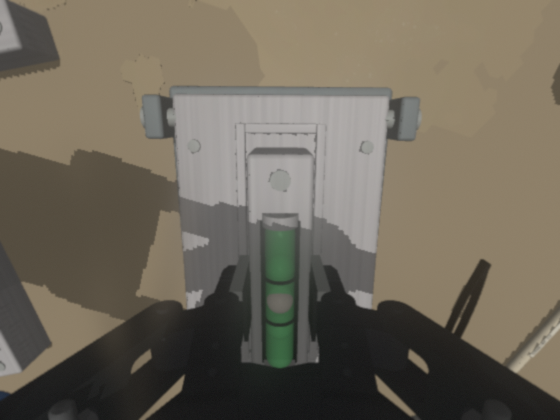

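The bar hangs centred over the pocket: lip inner edges at columns 245 and 317, bar 250–312. Lowering.

```bash
python3 -m inch '[{"x":0,"y":0,"z":0.006,"spin":0},{"x":0,"y":0,"z":0.012,"spin":0},{"x":0,"y":0,"z":0.015,"spin":0},{"x":0,"y":0,"z":0.017,"spin":0},{"x":0,"y":0,"z":0.017,"spin":0}]'; python3 -m inch '[{"x":0,"y":0,"z":0.001,"spin":0},{"x":0,"y":0,"z":0.002,"spin":0},{"x":0,"y":0,"z":0.002,"spin":0}]'
```

```text
t: 12.25
tool_pos: [0.5945, 0.0295, 0.0282]
orientation: [-3.141, -0.0, 1.866]
ft_force: [-0.7, -0.4, -1.4]
grip_width: 0.291
t: 12.55
tool_pos: [0.5947, 0.0296, 0.0266]
orientation: [3.141, 0.0, 1.866]
ft_force: [-2.9, 1.1, 5.1]
grip_width: 0.293
```

```bash
python3 -m inch '[{"x":0,"y":0,"z":0.001,"spin":0},{"x":0,"y":0,"z":0.001,"spin":0},{"x":0,"y":0,"z":0.001,"spin":0}]' 0.045; python3 -m inch '[{"x":0,"y":0,"z":-0.02,"spin":0},{"x":0,"y":0,"z":-0.06,"spin":0},{"x":0,"y":0,"z":-0.1,"spin":0},{"x":0,"y":0,"z":-0.13,"spin":0},{"x":0,"y":0,"z":-0.13,"spin":0},{"x":0,"y":0,"z":-0.13,"spin":0},{"x":0,"y":0,"z":-0.13,"spin":0}]' 0.05
python3 - <<'E'
from h import *
s=r.get_state();print(s["tool_pos"],s["orientation"])
k=r.calibration("wrist");im=r.capture("wrist");save("wrist","w11",im=im)
im=r.capture("scene");save("scene","s11",(220,130,380,250),5,im=im)
im=r.capture("side");save("side","sd11",(180,130,340,290),3.7,im=im)
E
```

```text
t: 12.85
tool_pos: [0.5948, 0.0294, 0.0249]
orientation: [3.141, 0.0, 1.866]
ft_force: [0.3, 0.0, 0.4]
grip_width: 0.524
t: 13.55
tool_pos: [0.5937, 0.0295, 0.1536]
orientation: [-3.139, -0.001, 1.866]
ft_force: [0.2, -0.8, -0.4]
grip_width: 0.58
[0.59374171 0.02949614 0.15357466] [-3.13916930e+00 -1.02569823e-03  1.86572967e+00]
```

View pics/w11.png

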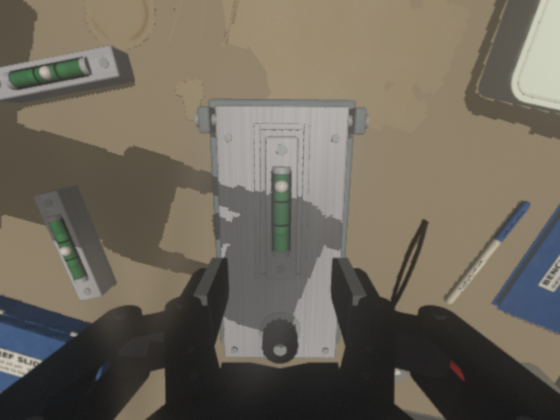

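View pics/sd11.png

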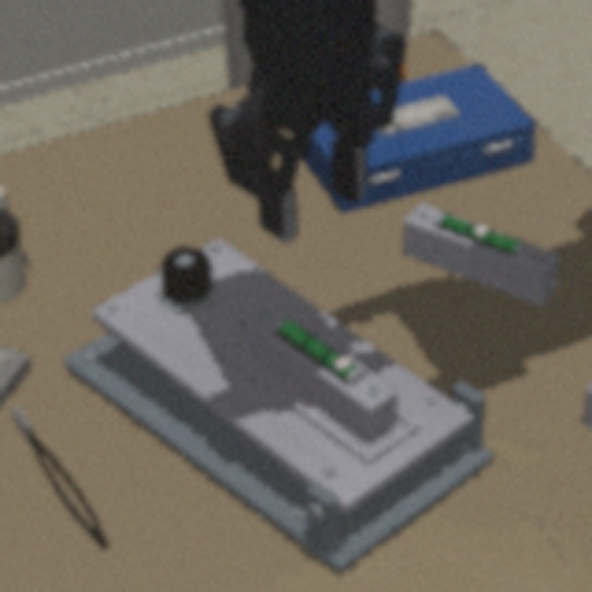

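Level lies in the pocket with the ball at the hinge end (281,186), as expected. Now the knob, top at about (280,349).

Run:
```python
from h import *
print(atz("wrist",(280,349),.089))
go([.632,-.095,.10],1.8645)
for n in("knob_grip","level_knob"):
  for d in r.spot_point("wrist",n)[:2]:print(n,d["score"],d["pixel"],atz("wrist",d["pixel"],.077 if n=="knob_grip" else .059))
```

```text
[ 0.63180405 -0.09458447  0.089     ]
shift [-0.1303  0.0003  0.0535] spin 0.0013 q [-0.08  0.5   1.38  0.    1.26 -0.37] t 13.7
knob_grip 0.88 [279.1, 343.4] [ 0.63222836 -0.09829734  0.077     ]
level_knob 0.73 [283.4, 330.8] [ 0.63638512 -0.09638467  0.059     ]
```

```bash
python3 -m inch '[{"x":-0.04,"y":0,"z":0,"spin":0},{"x":-0.08,"y":0,"z":0,"spin":0},{"x":-0.12,"y":0,"z":0.01,"spin":0},{"x":-0.131,"y":0,"z":0.03,"spin":0},{"x":-0.131,"y":0,"z":0.06,"spin":0},{"x":-0.131,"y":0,"z":0.07,"spin":0},{"x":-0.131,"y":0,"z":0.07,"spin":0},{"x":-0.131,"y":0,"z":0.07,"spin":0},{"x":-0.131,"y":0,"z":0.07,"spin":0}]' 0.056
python3 - <<'E'
from h import *
go([.632,-.0955,.031],1.8645)
im=r.capture("wrist");save("wrist","w12",im=im)
im=r.capture("scene");save("scene","s12",(220,110,380,250),5,im=im)
im=r.capture("side");save("side","sd12",(180,130,340,290),3.7,im=im)
E
```

```text
t: 14.7
tool_pos: [0.6337, -0.0956, 0.0868]
orientation: [3.139, 0.002, 1.867]
ft_force: [-0.0, 0.3, -0.1]
grip_width: 0.652
shift [ 0.0007 -0.0018  0.0558] spin 0.0021 q [-0.27  0.64  1.32  0.    1.17 -0.57] t 14.7
```

View pics/w12.png

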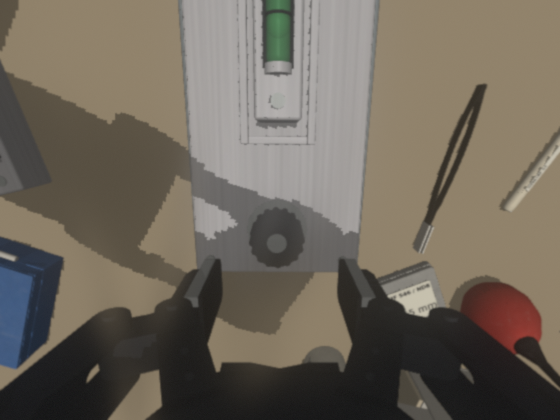

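View pics/s12.png

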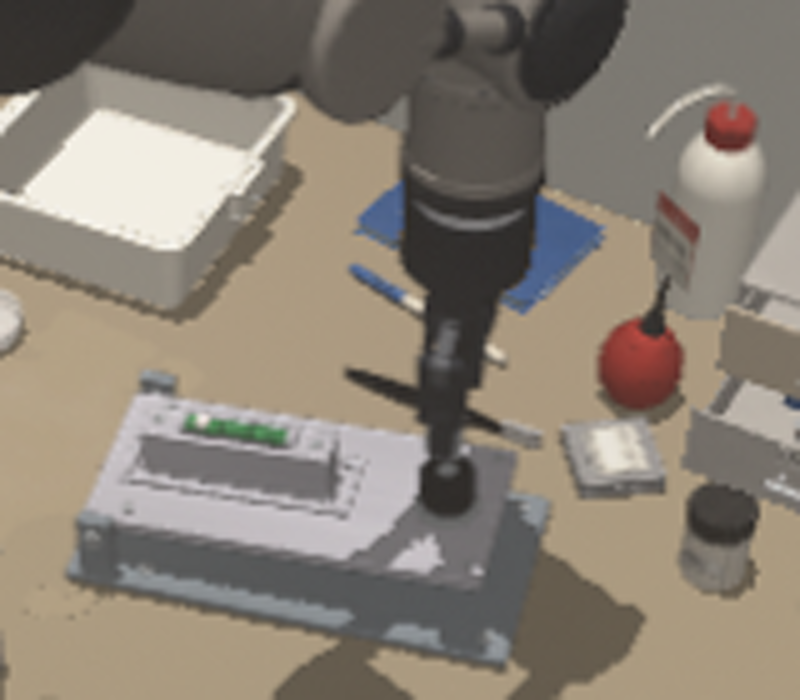

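View pics/sd12.png

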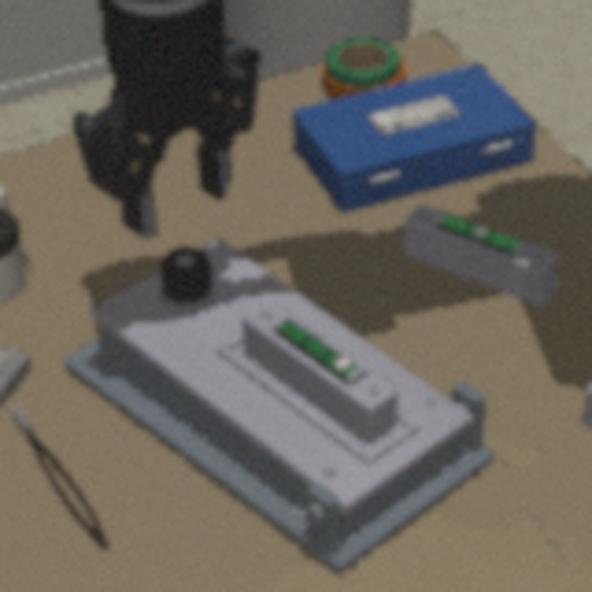

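```bash
python3 - <<'E'
from h import *
s=r.get_state();print(s["tool_pos"],s["orientation"]);r.capture("wrist")
print(atz("wrist",(276.5,243),.089))
c=atz("wrist",(276.5,243),.089);c[2]=.031;go(c,1.8645)
E
python3 -m inch '[{"x":0.0005,"y":-0.001,"z":0.01,"spin":0},{"x":0.0005,"y":-0.001,"z":0.02,"spin":0},{"x":0.0005,"y":-0.001,"z":0.03,"spin":0},{"x":0.0005,"y":-0.001,"z":0.03,"spin":0}]'
python3 - <<'E'
from h import *
im=r.capture("wrist");save("wrist","w13",im=im)
im=r.capture("side");save("side","sd13",(180,130,340,290),3.7,im=im)
go([.632,-.0955,.031],1.8645)
E
```

```text
[ 0.6333232  -0.09569494  0.08637183] [3.13973742e+00 1.08631657e-03 1.86626628e+00]
[ 0.63068099 -0.09486626  0.089     ]
shift [ 0.0016 -0.0022  0.0551] spin 0.0016 q [-0.27  0.64  1.33  0.    1.17 -0.57] t 14.9
t: 15.3
tool_pos: [0.6301, -0.0953, 0.0526]
orientation: [-3.138, -0.002, 1.866]
ft_force: [0.1, -0.4, -0.9]
grip_width: 0.657
shift [-0.0001  0.0007  0.0234] spin 0.0012 q [-0.27  0.67  1.36  0.    1.11 -0.57] t 15.4
```

View pics/w13.png

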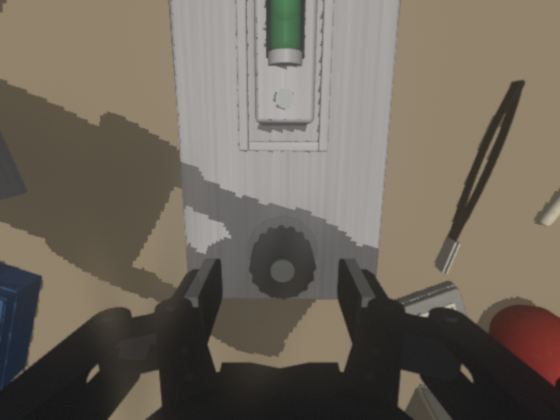

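View pics/sd13.png

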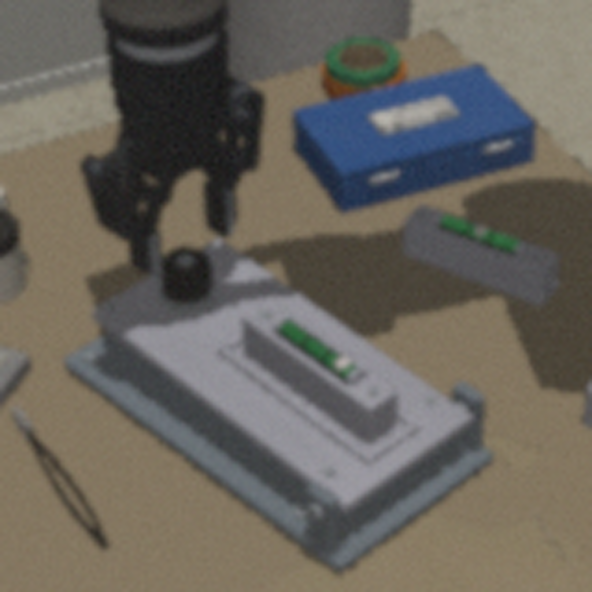

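```bash
python3 -m inch '[{"x":0,"y":0.0005,"z":0.01,"spin":0},{"x":0,"y":0.0005,"z":0.02,"spin":0},{"x":0,"y":0.0005,"z":0.023,"spin":0},{"x":0,"y":0.0005,"z":0.023,"spin":0},{"x":0,"y":0.0005,"z":0.023,"spin":0},{"x":0,"y":0.0005,"z":0.023,"spin":0}]'
python3 - <<'E'
from h import *
im=r.capture("wrist");save("wrist","w14",im=im)
im=r.capture("side");save("side","sd14",(180,130,340,290),3.7,im=im)
im=r.capture("scene");save("scene","s14",(220,110,380,250),5,im=im)
go([.632,-.0955,.031],1.8645)
E
```

```text
t: 16.0
tool_pos: [0.6324, -0.0956, 0.0325]
orientation: [3.141, 0.0, 1.866]
ft_force: [0.1, -0.6, -0.6]
grip_width: 0.656
shift [ 0.0002 -0.0002  0.0015] spin 0.0013 q [-0.27  0.7   1.38  0.    1.06 -0.56] t 16.15
```

View pics/sd14.png

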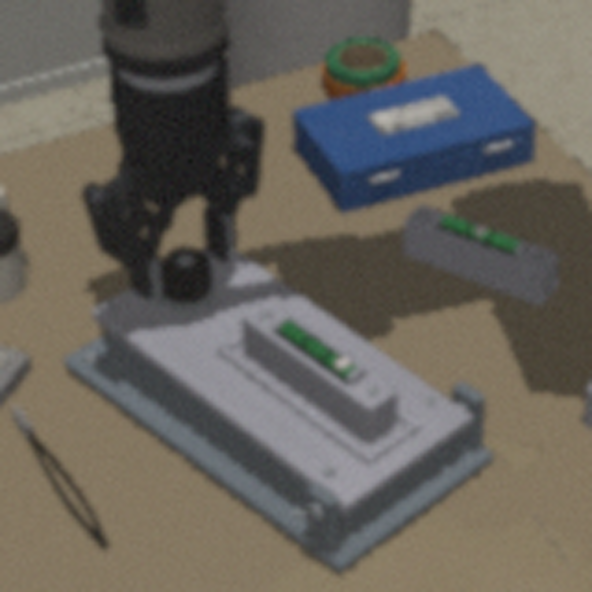

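View pics/s14.png

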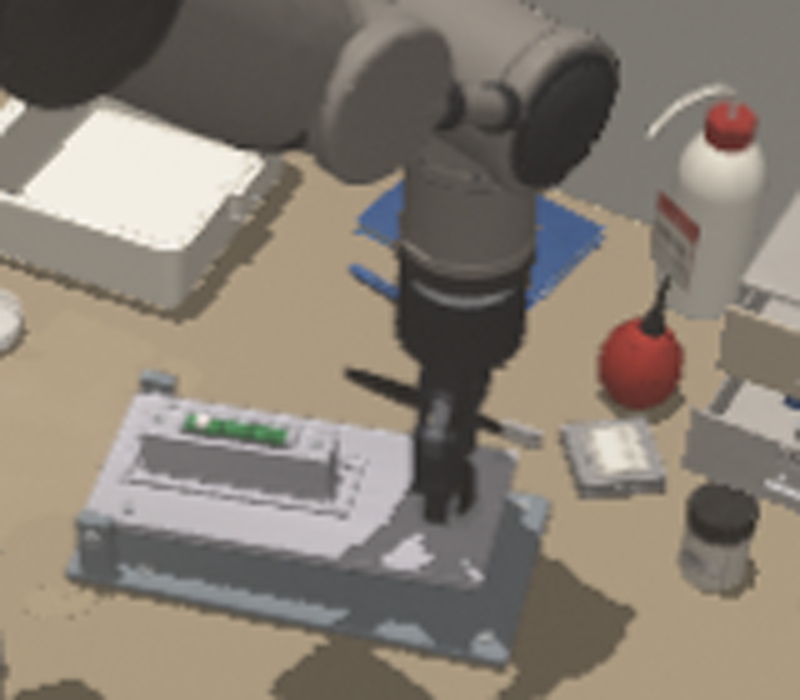

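```bash
python3 -m inch '[{"x":0,"y":0,"z":0.002,"spin":0},{"x":0,"y":0,"z":0.002,"spin":0},{"x":0,"y":0,"z":0.002,"spin":0},{"x":0,"y":0,"z":0.002,"spin":0},{"x":0,"y":0,"z":0.002,"spin":0}]' 0; python3 -m inch '[{"x":0,"y":0,"z":0.001,"spin":0},{"x":0,"y":0,"z":0.002,"spin":0},{"x":0,"y":0,"z":0.003,"spin":0},{"x":0,"y":0,"z":0.003,"spin":0}]'
```

```text
t: 16.65
tool_pos: [0.6318, -0.0956, 0.0302]
orientation: [-3.141, -0.0, 1.866]
ft_force: [-2.3, 0.3, 3.1]
grip_width: 0.351
t: 17.05
tool_pos: [0.6319, -0.096, 0.0271]
orientation: [-3.141, 0.0, 1.866]
ft_force: [-3.9, -2.7, 5.2]
grip_width: 0.351
```

```bash
python3 -m inch '[{"x":0,"y":0,"z":0.001,"spin":0},{"x":0,"y":0,"z":0.001,"spin":0}]'; python3 -m inch '[{"x":0,"y":0,"z":0.001,"spin":0},{"x":0,"y":0,"z":0.001,"spin":0}]'
```

```text
t: 17.25
tool_pos: [0.632, -0.0961, 0.0262]
orientation: [-3.141, 0.001, 1.866]
ft_force: [-3.5, -4.4, 5.8]
grip_width: 0.35
t: 17.45
tool_pos: [0.632, -0.0962, 0.0252]
orientation: [-3.141, 0.001, 1.866]
ft_force: [-4.2, -3.7, 5.0]
grip_width: 0.353
```

```bash
python3 -m inch '[{"x":0,"y":0,"z":0.001,"spin":0},{"x":0,"y":0,"z":0.001,"spin":0}]'; python3 -m inch '[{"x":0,"y":0,"z":0.001,"spin":0},{"x":0,"y":0,"z":0.001,"spin":0}]';python3 -m inch '[{"x":0,"y":0,"z":0.001,"spin":0},{"x":0,"y":0,"z":0.001,"spin":0}]'
```

```text
t: 17.65
tool_pos: [0.6321, -0.0963, 0.0243]
orientation: [-3.141, 0.001, 1.866]
ft_force: [-4.4, -3.3, 5.1]
grip_width: 0.352
t: 17.85
tool_pos: [0.6321, -0.0964, 0.0234]
orientation: [-3.142, 0.001, 1.866]
ft_force: [-5.1, -5.0, 6.1]
grip_width: 0.349
t: 18.05
tool_pos: [0.6322, -0.0965, 0.0231]
orientation: [3.141, 0.001, 1.866]
ft_force: [-5.9, -4.2, 9.8]
grip_width: 0.348
```

```bash
python3 -m inch '[{"x":0,"y":0,"z":0.001,"spin":0},{"x":0,"y":0,"z":0.0013,"spin":-0.1},{"x":0,"y":0,"z":0.0016,"spin":-0.2},{"x":0,"y":0,"z":0.0019,"spin":-0.3},{"x":0,"y":0,"z":0.0022,"spin":-0.4},{"x":0,"y":0,"z":0.0022,"spin":-0.4},{"x":0,"y":0,"z":0.0022,"spin":-0.4}]'; python3 -m inch '[{"x":0,"y":0,"z":0,"spin":0},{"x":0,"y":0,"z":0,"spin":0},{"x":0,"y":0,"z":0,"spin":0},{"x":0,"y":0,"z":0,"spin":0},{"x":0,"y":0,"z":0,"spin":0},{"x":0,"y":0,"z":0,"spin":0},{"x":0,"y":0,"z":0,"spin":0},{"x":0,"y":0,"z":0,"spin":0},{"x":0,"y":0,"z":0,"spin":0},{"x":0,"y":0,"z":0,"spin":0},{"x":0,"y":0,"z":0,"spin":0},{"x":0,"y":0,"z":0,"spin":0}]'
python3 - <<'E'
from h import *
a=r.capture("scene");b=r.capture("side");c=r.capture("wrist")
save("","s15",(245,182,295,207),14,im=a);save("","sd15",(245,205,290,245),12,im=b);save("","w15",im=c)
E
```

```text
t: 18.75
tool_pos: [0.6322, -0.0966, 0.0217]
orientation: [-3.141, 0.002, 2.266]
ft_force: [-7.2, -5.0, 14.9]
grip_width: 0.351
t: 19.95
tool_pos: [0.6322, -0.0967, 0.0217]
orientation: [-3.141, 0.002, 2.266]
ft_force: [-6.8, -3.6, 13.6]
grip_width: 0.35
```

View pics/s15.png

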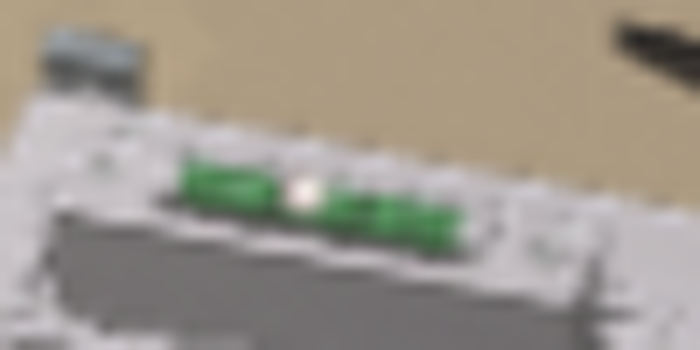

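View pics/sd15.png

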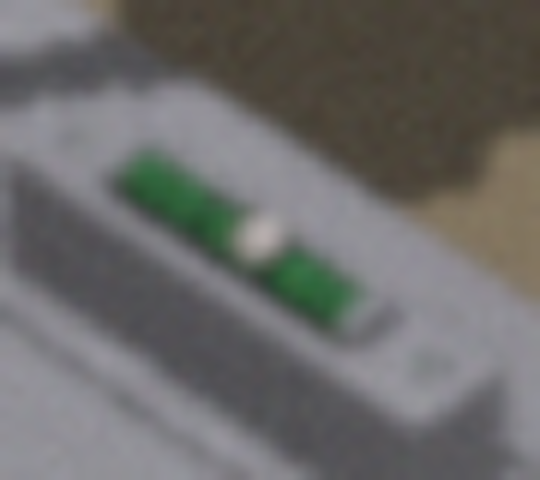

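View pics/w15.png

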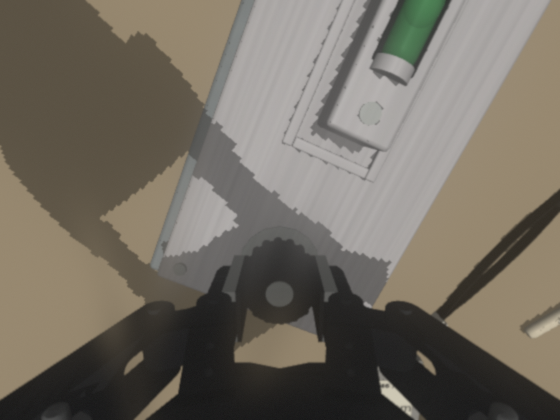

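Ball shows about 3.5–4 mm towards the hinge from the tube's middle in both views (scene crop 303 vs ~322; side crop 257 vs 243). Turning a further 0.27 rad anticlockwise.

```bash
python3 -m inch '[{"x":0,"y":0,"z":0.0003,"spin":-0.09},{"x":0,"y":0,"z":0.0006,"spin":-0.18},{"x":0,"y":0,"z":0.001,"spin":-0.27},{"x":0,"y":0,"z":0.001,"spin":-0.27},{"x":0,"y":0,"z":0.001,"spin":-0.27},{"x":0,"y":0,"z":0.001,"spin":-0.27}]'; python3 -m inch '[{"x":0,"y":0,"z":0,"spin":0},{"x":0,"y":0,"z":0,"spin":0},{"x":0,"y":0,"z":0,"spin":0},{"x":0,"y":0,"z":0,"spin":0},{"x":0,"y":0,"z":0,"spin":0},{"x":0,"y":0,"z":0,"spin":0},{"x":0,"y":0,"z":0,"spin":0},{"x":0,"y":0,"z":0,"spin":0},{"x":0,"y":0,"z":0,"spin":0},{"x":0,"y":0,"z":0,"spin":0},{"x":0,"y":0,"z":0,"spin":0},{"x":0,"y":0,"z":0,"spin":0}]'
python3 - <<'E'
from h import *
def avg(c,n=4): return np.mean([r.capture(c).astype(float) for _ in range(n)],0).clip(0,255).astype(np.uint8)
a=avg("scene");b=avg("side");np.savez("e16.npz",a=a,b=b)
save("","s16",(245,182,295,207),14,im=a);save("","sd16",(245,205,290,245),12,im=b)
E
```

```text
t: 20.7
tool_pos: [0.6323, -0.0968, 0.0208]
orientation: [-3.141, 0.002, 2.536]
ft_force: [-7.7, -4.1, 15.2]
grip_width: 0.349
t: 21.9
tool_pos: [0.6322, -0.0968, 0.0208]
orientation: [-3.141, 0.002, 2.536]
ft_force: [-8.0, -5.1, 16.0]
grip_width: 0.348
```

View pics/s16.png

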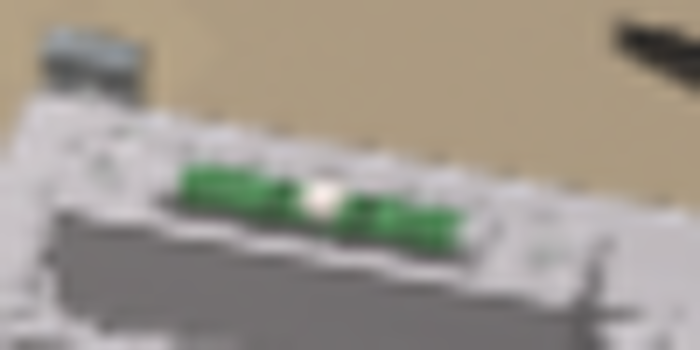

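View pics/sd16.png

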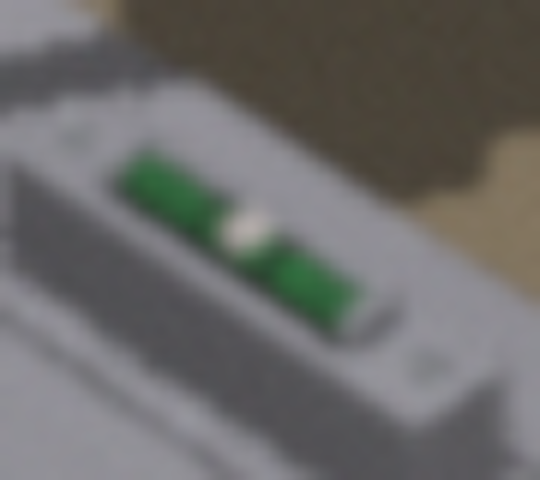

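Run:
```python
from h import *
from scipy.ndimage import map_coordinates as mc
d=np.load("e16.npz")
for n,k,A,B in(("scene","a",(245+175/14,182+180/14),(245+470/14,182+232/14)),("side","b",(245+125/12,205+165/12),(245+362/12,205+315/12))):
    im=d[k].astype(float);t=np.linspace(0,1,41);out=[]
    A=np.array(A);B=np.array(B);nrm=np.array([-(B-A)[1],(B-A)[0]]);nrm/=np.linalg.norm(nrm)
    v=np.mean([[mc(im[:,:,c],[A[1]+(B-A)[1]*t+o*nrm[1],A[0]+(B-A)[0]*t+o*nrm[0]],order=1) for c in range(3)] for o in(-.5,0,.5)],0)
    print(n,"G",v[1].round().astype(int).tolist());print("R",v[0].round().astype(int).tolist())
s=r.get_state();print(s["t"],s["ft_force"],s["torque"])
```

```text
scene G [139, 122, 121, 121, 122, 123, 125, 127, 128, 129, 127, 120, 111, 110, 112, 128, 145, 160, 172, 169, 163, 146, 130, 115, 106, 108, 115, 129, 133, 127, 123, 119, 120, 123, 124, 125, 133, 144, 159, 171, 169]
R [117, 83, 80, 79, 80, 80, 81, 82, 82, 82, 82, 79, 75, 75, 76, 99, 124, 151, 174, 170, 161, 128, 97, 81, 72, 73, 76, 82, 83, 80, 78, 77, 77, 78, 78, 79, 98, 119, 146, 169, 171]
side G [104, 98, 96, 97, 97, 96, 96, 97, 97, 97, 94, 90, 88, 90, 100, 113, 128, 141, 147, 145, 136, 122, 106, 92, 86, 89, 96, 102, 105, 105, 104, 101, 100, 100, 101, 105, 111, 119, 124, 124, 118]
R [80, 63, 53, 51, 49, 48, 48, 49, 49, 49, 48, 48, 50, 57, 73, 98, 121, 141, 149, 142, 125, 103, 79, 61, 52, 48, 49, 49, 50, 52, 52, 50, 52, 52, 55, 65, 81, 99, 114, 119, 117]
22.3 [-7.50655841 -5.0949764  15.6844041 ] [-0.59504078  1.59598235  0.1243538 ]
```

Both views agree: line minima at 12.7/24.3 (scene) and 12/24 (side), with the ball peak at 18.5 and 18.0, so it is centred. One last full look.

Run:
```python
from h import *
save("scene","fin");s=r.get_state();print(s["t"],s["ft_force"],s["grip_width"],np.abs(s["joint_vel"]).max())
```

```text
22.35 [-7.76869114 -5.34832752 15.76542518] 0.3495106192823922 0.001218714133954469
```

View pics/fin.png

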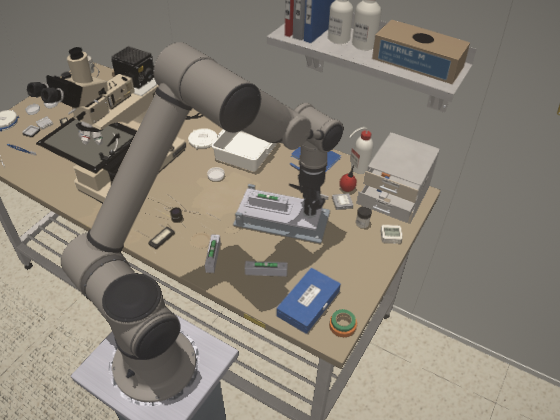

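The scene shows the level in the pocket (268,200), the gripper on the knob (313,205), and both look-alike levels and the other things in place.

```bash
python3 -c "
from cell import r
print(r.close_job())"
```

```text
the job is handed in; nothing more can be done
None
```

I handed the job in at 22.4 s with the gripper still holding the knob pressed and the ball centred between the lines. The level in the pocket is the bar that was farthest to the robot's right. I laid it in lengthwise, pressed the knob down about 7 mm until the foot stood on its pad, and turned it 0.67 rad anticlockwise.

**Last checks:**
- **Ball:** the scene and side pictures both put it midway between the lines, to well under 1 mm.
- **Press:** about 16 N down on the knob, so roughly 10 N on the pad, with about 9 N of sideways load. The grip held and the arm was at rest.
- **Other things:** the last scene picture shows nothing else moved.

**What went wrong or disagreed:**
- **First grasp:** it closed on air. The pictures put the fingertips 31–39 mm above the reported TCP, so I went lower on the second try, and the bar had not moved.
- **Camera disagreement:** the scene and side cameras differed by about 15 mm on where the pocket was. I used the wrist camera there, whose measurements matched the given sizes.

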